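Move four coasters to the walnut rack in reverse order

ROBOT

A 7-joint arm with a two-finger parallel gripper is mounted at the origin on the work surface. World frame = base frame: x ahead of the robot, y to its left, z up, the work surface at z = 0. Lengths are in m, angles in rad, forces in N, time in s.
With the tool pointing down it reaches from about 0.425 to 0.925 m from the base axis. Payload 6.8 kg.
Tool frame: the origin (TCP) lies midway between the tips of the shut fingers; the grasp point (between the pads) lies 19 mm behind it; z points along the fingers, x is the direction in which the jaws open and shut, and the axes are right-handed (so a half turn about z gives the same grasp; the last joint's range is limited). The gripper opens to 85 mm and grips with 20 to 120 N. Pads are 22 mm wide; open, the fingers measure 114 mm over their backs; the gripper's body (76 mm by 85 mm) begins 54 mm behind the grasp point. The pads swing forward as they close: fully open they stand 13 mm farther back than shut.
Start: joints at [1.109, 0.477, 0.022, 1.555, -0.011, 1.109, -0.083], TCP at [0.234, -0.633, 0.231] pointing down, gripper open.
Joint ranges: [-2.96, 2.96], [-0.34, 2.1], [-1.41, 1.46], [0.24, 2.44], [-1.37, 4.51], [0.17, 1.92], [-2.96, 2.96]. Speed limits (rad/s): [2.39, 2.39, 3.14, 3.14, 3.14, 3.14, 3.14].

INTERFACE

Orientations are given as a rotation vector (axis times angle).
In Python, from bench import r gives the robot as it stands. The module is installed in compiled form; this text tells all that it offers.
- The arm moves only by the shell command python3 -m pendant 'ROWS' [OPENING] [FORCE]. ROWS is text: rows parted by semicolons, each of 4 numbers parted by spaces: the shift along the tool's x, y, z in cm, then the turn about the tool's z in degrees. A call has 1 to 8 rows; each row shifts and turns the pose as measured when the row begins, along the tool's axes as they then stand; what a row does not reach is not made up. A row lasts 1/12 s, in which the tool goes at most 41.7 mm and 7.16 degrees, less where a joint would pass 70% of its speed; a pose out of reach is approached as far as the arm can. A call with a gripper value outside its range is refused whole. OPENING is the closure in counts, from 0 (fully open) to 255 (shut), set as the call begins (- or left out, the last holds). The fingers move at their own pace and stop on an object; FORCE is the grip in N (left out, the last holds). Time passes only in rows, so rows that do not move let the fingers close. It gives the time, the measured TCP pose, the force and the opening at its end, in the units of the state.
- r.get_obs(): the state, without advancing time (a new reading comes with each control period).
- r.grab_frame(name): name is "scene" or "top" or "wrist"; returns a dict with "color" (384x512x3 uint8, red, green, blue), "fx", "fy", "cx", "cy" (pixels), "R" (3x3) and "t" (3): a world point X has camera coordinates R X + t; the wrist camera has in their place "hand_eye" (4x4, takes a point from camera to tool coordinates, whose origin is the TCP and whose axes are the tool frame's). Camera axes: x right, y down, z forward; pixel columns grow to the right and rows downward; lengths in m; the calibration is good to about 2 mm. A picture is of the moment at which its call begins: read the wrist's pose just before it. There is no depth.
- r.hand_in(): hands the job in, once; it reports no verdict.
The state is a dict: "clock": time; "joints": joint angles; "qvel": joint speeds; "tau": joint torques, N m; "tcp_pos": TCP position; "orientation": TCP orientation; "contact_force": force on the tool from outside, world axes, zero at the start; "moment": the same for the moment, N m; "grip_width": finger opening in m.
Only numpy, scipy, OpenCV 4.12 (cv2) and the standard library are available. Lean on these libraries where they do the work, as an engineer would, in place of code of your own. Each camera call takes 0.05 s, during which the arm holds its last target.

TASK

The guests are moving to the other sofa, so move the four coasters from the pale bamboo rack into the dark walnut rack in reverse order: the coaster that stands leftmost in the bamboo rack goes into the rightmost slot of the walnut rack, the second from the left into the second from the right, and so on. Set each one fully down on edge in the middle of its slot without dropping it, let go of them all, and leave the nut bowl, the dice cup and the paperweight where they are.

Things in the scene. Friction and masses are not known exactly. Their poses are not given: they have to be found in the camera images.
- coaster_blue_mid (a point): Centre of the blue coaster: a square tile 90 x 90 mm, 12 mm thick, blue glaze (9 mm) backed with cork (3 mm), 130 g, standing on edge. This point is half-way up, 45 mm above its lower edge. x along its width (90 mm), y through its thickness (12 mm; cork on the +y face), z up. It may lean by up to 0.12 rad in its slot. Either face may look left.
- coaster_red_mid (a point): Centre of the red coaster: a square tile 90 x 90 mm, 12 mm thick, red glaze (9 mm) backed with cork (3 mm), 130 g, standing on edge. This point is half-way up, 45 mm above its lower edge. x along its width (90 mm), y through its thickness (12 mm; cork on the +y face), z up. It may lean by up to 0.12 rad in its slot. Either face may look left.
- coaster_yellow_mid (a point): Centre of the yellow coaster: a square tile 90 x 90 mm, 12 mm thick, yellow glaze (9 mm) backed with cork (3 mm), 130 g, standing on edge. This point is half-way up, 45 mm above its lower edge. x along its width (90 mm), y through its thickness (12 mm; cork on the +y face), z up. It may lean by up to 0.12 rad in its slot. Either face may look left.
- coaster_green_mid (a point): Centre of the green coaster: a square tile 90 x 90 mm, 12 mm thick, green glaze (9 mm) backed with cork (3 mm), 130 g, standing on edge. This point is half-way up, 45 mm above its lower edge. x along its width (90 mm), y through its thickness (12 mm; cork on the +y face), z up. It may lean by up to 0.12 rad in its slot. Either face may look left.
- marks_blue: Two blue beads (18 mm across, 6 mm high) fixed on the bamboo rack, 60 mm before and behind one slot: the slot where the blue coaster stands at the start. Origin: the slot's centre on its floor, midway between the beads. Axes as the rack's. They stay there and so still show the old order after the coasters have gone.
- marks_red: Two red beads (18 mm across, 6 mm high) fixed on the bamboo rack, 60 mm before and behind one slot: the slot where the red coaster stands at the start. Origin: the slot's centre on its floor, midway between the beads. Axes as the rack's. They stay there and so still show the old order after the coasters have gone.
- marks_yellow: Two yellow beads (18 mm across, 6 mm high) fixed on the bamboo rack, 60 mm before and behind one slot: the slot where the yellow coaster stands at the start. Origin: the slot's centre on its floor, midway between the beads. Axes as the rack's. They stay there and so still show the old order after the coasters have gone.
- marks_green: Two green beads (18 mm across, 6 mm high) fixed on the bamboo rack, 60 mm before and behind one slot: the slot where the green coaster stands at the start. Origin: the slot's centre on its floor, midway between the beads. Axes as the rack's. They stay there and so still show the old order after the coasters have gone.
- bamboo_rack: Pale bamboo rack with coloured beads, full at the start, fixed. Same shape, origin and axes as the walnut rack. Base 146 (x) x 226 (y) x 12 mm. A seated coaster's lower edge is 12 mm, its centre 57 mm and its top 102 mm above the origin; slot walls end at 54 mm. Slot pitch 55 mm: full neighbours leave 43 mm between them, so do not open the fingers far there.
- walnut_rack: Dark walnut rack, no beads, empty at the start, fixed. Origin: centre of the underside; x away from the robot, y along the row to the robot's left, z up. Four slots at y = -82.5, -27.5, 27.5, 82.5 mm, x = 0, each 80 mm long in x; coasters stand in them on edge, thickness along y. Slot floor at z = 12 mm; 14.5 mm wide for the lowest 25 mm, then flaring to a 37 mm mouth at 54 mm.
- nut_bowl: Empty stainless steel nut bowl, 116 mm across, 45 mm high, loose, a bystander to be left alone; origin at the centre of its underside, z up.
- dice_cup: Blue plastic dice cup, 76 mm across, 85 mm high, loose, a bystander to be left alone; origin at the centre of its underside, z up.
- paperweight: Green glass paperweight, 72 mm across, 40 mm high, loose, a bystander to be left alone; origin at the centre of its underside, z up.

How it is judged:
By the outcome, as a careful person would: the job done as asked, in the order asked, and still so for the second after the job is handed in, with the robot touching nothing.
It also fails if it takes over 120 s, if anything falls off the work surface, if the arm or the gripper's body presses on something with over 40 N, if the wrist force passes 120 N, or if a joint passes its speed limit or range.

## Working session

There is one attempt and no reset: what is moved stays moved. The work goes in short steps, Python scripts to look and compute and a shell command to move; the robot and the scene stay as the last step left them, time stands still between calls to the robot, and variables do not carry over. Pictures are saved under pics/ and viewed, and the job is handed in when it is done.

```bash
mkdir -p pics; ls; python3 - <<'E'
from bench import r
import cv2, numpy as np
print(r.get_obs())
for n in ("scene","top","wrist"):
    f=r.grab_frame(n)
    cv2.imwrite(f"pics/{n}0.png",f["color"][:,:,::-1])
    print(n,{k:(np.round(v,4).tolist() if k!="color" else 0) for k,v in f.items()})
E
```

```text
pics
{'clock': 0.0, 'joints': array([ 1.10886317,  0.47784265,  0.02233208,  1.55645635, -0.01148077,
        1.10926332, -0.08311561]), 'qvel': array([ 2.53663282e-04, -4.94164262e-04, -5.65626544e-05, -8.90360121e-04,
       -5.48070809e-04,  8.72649528e-04, -1.53320859e-03]), 'tau': array([ 5.81563181e-04, -5.96450222e+01,  1.60863485e+00, -2.81197232e+01,
        1.25666810e-02,  9.38805286e-03,  1.49435323e-05]), 'tcp_pos': array([ 0.23366743, -0.63264056,  0.23029496]), 'orientation': array([-2.57698975e+00,  1.79524776e+00,  2.50098982e-03]), 'contact_force': array([-0.36818079, -0.34329895,  0.85657594]), 'moment': array([0.0030028 , 0.01677172, 0.00777468]), 'grip_width': 0.08522820684897968}
scene {'color': 0, 'fx': 416.6864, 'fy': 416.6864, 'cx': 257.0506, 'cy': 190.2596, 'R': [[-0.8348, 0.5505, -0.003], [0.4031, 0.6076, -0.6844], [-0.3749, -0.5725, -0.7291]], 't': [0.4987, -0.1848, 1.1421]}
top {'color': 0, 'fx': 405.6178, 'fy': 405.6178, 'cx': 262.0827, 'cy': 188.8166, 'R': [[-0.0133, -0.9998, 0.0111], [-0.999, 0.0128, -0.0436], [0.0434, -0.0117, -0.999]], 't': [-0.0077, 0.5878, 1.032]}
wrist {'color': 0, 'fx': 312.2693, 'fy': 312.2693, 'cx': 255.073, 'cy': 191.2647, 'hand_eye': [[1.0, 0.0009, 0.001, 0.0002], [-0.0011, 0.9576, 0.2881, -0.0735], [-0.0007, -0.2881, 0.9576, -0.1432], [0.0, 0.0, 0.0, 1.0]]}
```

View pics/scene0.png

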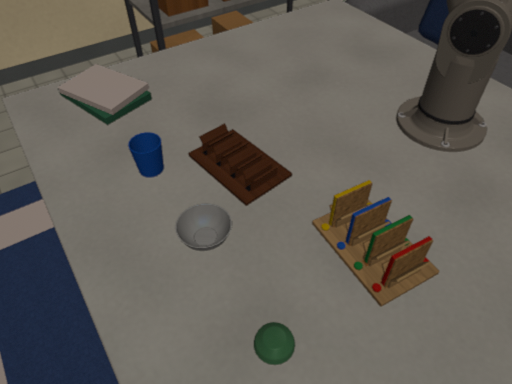

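View pics/top0.png

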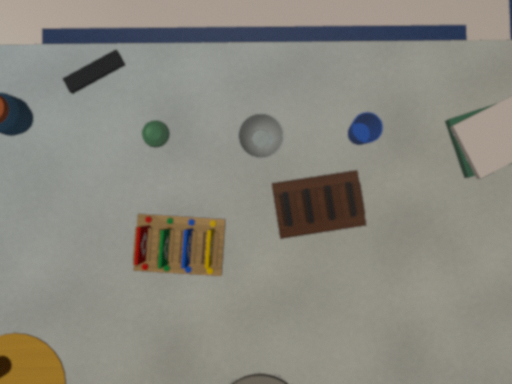

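View pics/wrist0.png

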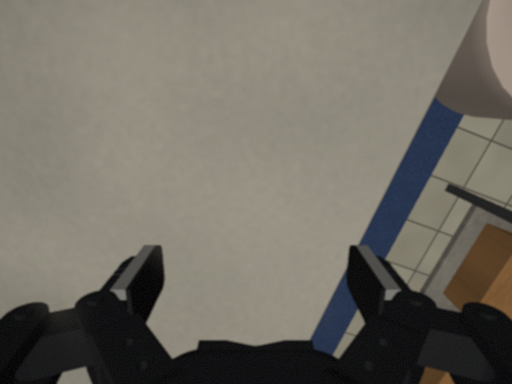

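The top view shows the bamboo rack at about (180,245) with red, green, blue and yellow from the robot's left to its right. The empty walnut rack is at about (319,204). The bowl, cup and paperweight lie farther out, near row 130. Next I measure both racks and the coaster tops.

```bash
cat > h.py <<'E'
from bench import r
import cv2, numpy as np
from scipy.spatial.transform import Rotation as Ro
def cam(name):
    o=r.get_obs(); f=r.grab_frame(name)
    if name=="wrist":
        H=np.eye(4); H[:3,:3]=Ro.from_rotvec(o["orientation"]).as_matrix(); H[:3,3]=o["tcp_pos"]
        W=H@np.array(f["hand_eye"]); f["C"]=W[:3,3]; f["RT"]=W[:3,:3]
    else:
        R=np.array(f["R"]); f["RT"]=R.T; f["C"]=-R.T@np.array(f["t"])
    return f
def cast(f,uv,z):
    uv=np.atleast_2d(uv).astype(float)
    d=np.c_[(uv[:,0]-f["cx"])/f["fx"],(uv[:,1]-f["cy"])/f["fy"],np.ones(len(uv))]@f["RT"].T
    return f["C"]+d*((z-f["C"][2])/d[:,2])[:,None]
def proj(f,X):
    c=(np.atleast_2d(X)-f["C"])@f["RT"]
    return np.c_[f["fx"]*c[:,0]/c[:,2]+f["cx"],f["fy"]*c[:,1]/c[:,2]+f["cy"]]
def hsv(f): return cv2.cvtColor(f["color"],cv2.COLOR_RGB2HSV)
def cmask(f,c):
    h=hsv(f); S=(h[...,1]>130)&(h[...,2]>60); H=h[...,0]
    return (S&{"red":(H<6)|(H>172),"yellow":(H>21)&(H<35),"green":(H>45)&(H<85),"blue":(H>100)&(H<130)}[c]).astype(np.uint8)
def blobs(m,amin=6):
    n,l,s,c=cv2.connectedComponentsWithStats(m,connectivity=4)
    return [(int(s[i,4]),c[i].round(1).tolist(),s[i,:4].tolist(),l==i) for i in range(1,n) if s[i,4]>=amin]
def save(f,name,crop=None,k=1):
    im=f["color"][:,:,::-1]
    if crop: a,b,c,d=crop; im=im[b:d,a:c]
    cv2.imwrite("pics/"+name,cv2.resize(im,None,fx=k,fy=k,interpolation=cv2.INTER_CUBIC))
E
python3 - <<'E'
from h import *
f=cam("top")
save(f,"bam.png",(120,200,240,290),6); save(f,"wal.png",(260,160,380,250),6)
for c in ("red","green","blue","yellow"):
    for b in blobs(cmask(f,c)):
        u,v=b[1]
        if 120<u<240 and 205<v<285: print(c,b[0],b[1],b[2],cast(f,b[1],.018)[0].round(4),cast(f,b[1],.102)[0].round(4))
h=hsv(f); m=((h[...,2]<110)&((h[...,0]<15)|(h[...,0]>170))&(h[...,1]>80)).astype(np.uint8); m[:160]=0;m[250:]=0;m[:,:260]=0;m[:,380:]=0
m=cv2.morphologyEx(m,cv2.MORPH_CLOSE,np.ones((5,5)))
cs,_=cv2.findContours(m,0,2); c=max(cs,key=cv2.contourArea); R=cv2.minAreaRect(c); bx=cv2.boxPoints(R); print(R); print(cast(f,bx,.012).round(4))
P=cast(f,bx,.012); print(P.mean(0), [np.linalg.norm(P[i]-P[i-1]) for i in range(4)])
E
```

```text
red 21 [148.0, 219.0] [146, 217, 5, 5] [0.5142 0.2763 0.018 ] [0.5165 0.2537 0.102 ]
red 263 [139.4, 245.0] [135, 227, 13, 38] [0.4486 0.2981 0.018 ] [0.4562 0.2737 0.102 ]
red 9 [144.2, 243.4] [144, 241, 2, 7] [0.4525 0.286  0.018 ] [0.4598 0.2626 0.102 ]
red 21 [144.2, 266.4] [142, 264, 5, 6] [0.3945 0.286  0.018 ] [0.4065 0.2626 0.102 ]
green 18 [169.5, 220.4] [167, 219, 6, 4] [0.5099 0.2217 0.018 ] [0.5125 0.2035 0.102 ]
green 177 [161.6, 251.8] [158, 230, 11, 41] [0.4307 0.2419 0.018 ] [0.4397 0.2221 0.102 ]
blue 21 [191.0, 222.0] [189, 220, 5, 5] [0.5051 0.167  0.018 ] [0.5081 0.1532 0.102 ]
blue 213 [185.6, 250.8] [182, 230, 9, 42] [0.4323 0.1811 0.018 ] [0.4412 0.1662 0.102 ]
yellow 34 [212.6, 223.3] [210, 220, 6, 7] [0.501 0.112 0.018] [0.5044 0.1027 0.102 ]
yellow 270 [208.5, 250.8] [205, 229, 9, 45] [0.4315 0.123  0.018 ] [0.4404 0.1128 0.102 ]
((318.7802734375, 203.8937225341797), (54.43328857421875, 85.9879150390625), 81.11934661865234)
[[ 0.6007 -0.0414  0.012 ]
 [ 0.6324 -0.262   0.012 ]
 [ 0.4932 -0.2804  0.012 ]
 [ 0.4623 -0.061   0.012 ]]
[ 0.5471341  -0.16120368  0.012     ] [np.float64(0.13983959621650263), np.float64(0.22283715810678106), np.float64(0.1403723748815857), np.float64(0.22160021990536716)]
```

```bash
ls -la pics
```

```text
total 1208
drwxr-xr-x 2 agent agent   4096 Dec  6 19:59 .
drwxr-xr-x 3 agent agent   4096 Dec  6 19:58 ..
-rw-r--r-- 1 agent agent 299898 Dec  6 19:59 bam.png
-rw-r--r-- 1 agent agent 202850 Dec  6 19:58 scene0.png
-rw-r--r-- 1 agent agent 221213 Dec  6 19:58 top0.png
-rw-r--r-- 1 agent agent 249413 Dec  6 19:59 wal.png
-rw-r--r-- 1 agent agent 245020 Dec  6 19:58 wrist0.png
```

View pics/bam.png

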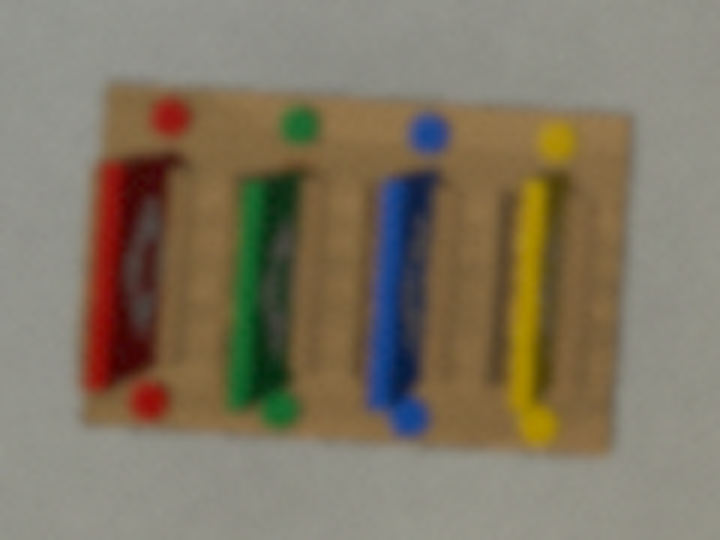

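View pics/wal.png

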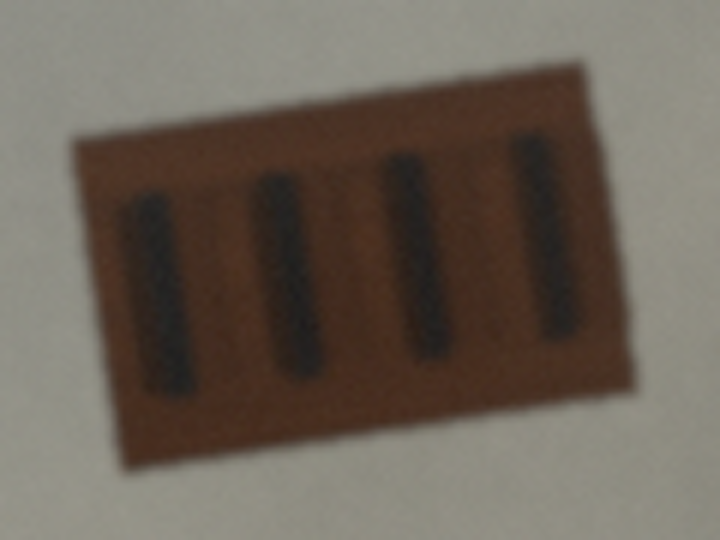

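The red/green/blue/yellow order agrees with the beads. Bamboo rack: yaw about -4.6°, red slot at about (0.454, 0.281). Walnut rack: centre about (0.547, -0.161), yaw about +8.1°. I'll go over the walnut rack first for a closer look.

```bash
cat >> h.py <<'E'
def to(x,y,z,yaw_deg):
    "remaining shift in tool axes (cm) and turn about tool z (deg); yaw = rack yaw; tool x along -rack y"
    o=r.get_obs(); M=Ro.from_rotvec(o["orientation"]).as_matrix()
    d=M.T@(np.array([x,y,z])-o["tcp_pos"])*100
    a=np.degrees(np.arctan2(M[1,0],M[0,0])); t=-((yaw_deg-90-a+180)%360-180)
    print("t",round(o["clock"],2),"shift",d.round(2),"turn",round(t,2),"| tcp",o["tcp_pos"].round(4),"tilt",M[:,2].round(4),"F",o["contact_force"].round(1),"w",round(o["grip_width"]*1000,1),"n",round(np.linalg.norm(d)/4.17,1))
E
python3 -m pendant '0 0 -3 6; 0 0 -2 6.1; 0 0 0 0' 160; python3 -c "
from h import *
to(.547,-.161,.27,8.1)"
```

```text
clock: 0.45
tcp_pos: [0.233, -0.6314, 0.2792]
orientation: [-2.362, 2.066, 0.011]
contact_force: [0.9, -1.8, 0.4]
grip_width: 0.0516
t 0.45 shift [-42.42 -37.4    1.16] turn -0.43 | tcp [ 0.233  -0.6314  0.2792] tilt [-0.0029  0.007  -1.    ] F [ 0.9 -1.8  0.4] w 51.6 n 13.6
```

```bash
python3 -m pendant '-3 -2.7 0 0; -3 -2.7 0 0; -3 -2.7 0 0; -3 -2.7 0 0; -3 -2.7 0 0; -3 -2.7 0 0; -3 -2.7 0 0; -3 -2.7 0 0' | tail -1; python3 -m pendant '-3 -2.7 0 0; -3 -2.7 0 0; -3 -2.7 0 0;  -3 -2.7 0 0; -3 -2 0 0; 0 0 0 0; 0 0 0 0'; python3 -c "
from h import *
to(.547,-.161,.27,8.1)"
```

```text
grip_width: 0.0319
clock: 1.7
tcp_pos: [0.5208, -0.1778, 0.2671]
orientation: [2.397, -2.027, -0.022]
contact_force: [0.0, -0.2, 0.1]
grip_width: 0.0321
t 1.7 shift [-1.22 -2.86 -0.31] turn 1.47 | tcp [ 0.5208 -0.1778  0.2671] tilt [-0.0125  0.0073 -0.9999] F [ 0.  -0.2  0.1] w 32.1 n 0.7
```

```bash
python3 -m pendant '-1.2 -2.8 0 1.5; 0 0 0 0; 0 0 0 0' >/dev/null; python3 -c "
from h import *
to(.547,-.161,.27,8.1)
f=cam('wrist'); save(f,'w1.png')
to(.547,-.161,.27,8.1)"
```

```text
t 1.95 shift [-0.01 -0.12 -0.52] turn 0.19 | tcp [ 0.5457 -0.1612  0.2648] tilt [-0.0153  0.0075 -0.9999] F [ 0.4 -1.2 -1.3] w 32.1 n 0.1
t 2.0 shift [ 0.05 -0.08 -0.52] turn 0.22 | tcp [ 0.546  -0.1605  0.2648] tilt [-0.0146  0.0083 -0.9999] F [ 0.7 -0.4  0.1] w 31.9 n 0.1
```

View pics/w1.png

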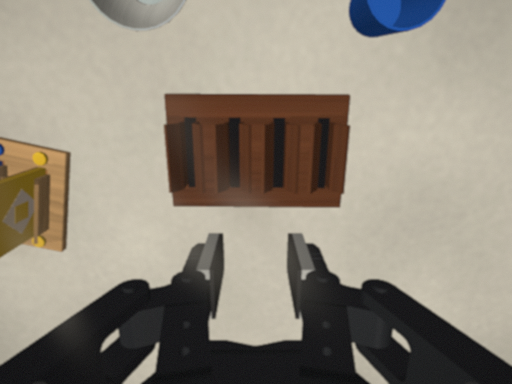

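The wrist view shows the walnut rack squarely: base corners at about (165,95), (350,95), (340,207) and (174,207), dark slots at columns 188, 234, 279 and 323. I'll refine its pose from those.

```bash
python3 - <<'E'
from h import *
f=cam("wrist"); g=cv2.cvtColor(f["color"],cv2.COLOR_RGB2GRAY)
p=np.array([[165,95],[350,95],[340,207],[174,207]],np.float32).reshape(-1,1,2)
p=cv2.cornerSubPix(g,p,(4,4),(-1,-1),(3,50,.01)).reshape(-1,2); print(p.round(1).tolist())
P=cast(f,p,.012); print(P.round(4).tolist(),P.mean(0).round(4),[round(float(np.linalg.norm(P[i]-P[i-1])),4) for i in range(4)])
y=P[0]-P[1]; y2=P[3]-P[2]; print("yaw far/near",[np.degrees(np.arctan2(-v[0],v[1])).round(2) for v in (y,y2)])
m=((g<38)).astype(np.uint8); m[:100]=0;m[206:]=0;m[:,:160]=0;m[:,355:]=0
for b in blobs(m,60):
    R=cv2.minAreaRect(np.argwhere(b[3])[:,::-1].astype(np.float32)); Q=cast(f,cv2.boxPoints(R),.012)
    print(b[0],b[2],Q.mean(0).round(4))
# middle slot edges for subpixel
for row in (135,150,165): print(row,g[row,175:340:1].tolist()) if row==150 else 0
c=P.mean(0);yw=np.radians(8.1)
E
```

```text
[[165.0, 94.0999984741211], [350.1000061035156, 94.80000305175781], [340.1000061035156, 207.1999969482422], [173.8000030517578, 205.6999969482422]]
[[0.603, -0.0397, 0.012], [0.6348, -0.2611, 0.012], [0.492, -0.2819, 0.012], [0.4606, -0.0601, 0.012]] [ 0.5476 -0.1607  0.012 ] [0.1439, 0.2237, 0.1443, 0.224]
yaw far/near [np.float64(8.16), np.float64(8.06)]
496 [227, 119, 14, 49] [ 0.5558 -0.1287  0.012 ]
784 [267, 119, 19, 69] [ 0.5506 -0.1844  0.012 ]
710 [314, 119, 16, 71] [ 0.5575 -0.2423  0.012 ]
150 [46, 47, 49, 49, 49, 49, 51, 49, 46, 47, 44, 45, 47, 45, 46, 46, 45, 45, 52, 61, 67, 68, 69, 70, 70, 68, 63, 62, 63, 67, 74, 76, 73, 74, 72, 72, 72, 71, 72, 70, 72, 63, 52, 47, 45, 44, 45, 44, 43, 42, 43, 41, 43, 40, 33, 31, 31, 33, 33, 30, 30, 28, 31, 31, 36, 51, 61, 63, 60, 60, 60, 60, 61, 59, 57, 54, 56, 62, 66, 69, 71, 68, 70, 71, 70, 68, 68, 68, 68, 62, 55, 43, 36, 37, 36, 35, 39, 38, 38, 34, 28, 29, 26, 27, 28, 26, 28, 26, 28, 33, 44, 51, 61, 62, 63, 60, 60, 60, 59, 62, 64, 59, 59, 53, 53, 57, 65, 71, 68, 68, 66, 68, 69, 68, 66, 69, 69, 67, 58, 44, 37, 40, 37, 39, 38, 34, 30, 27, 26, 29, 26, 22, 31, 36, 43, 43, 44, 51, 61, 61, 60, 62, 61, 61, 60]
```

Both cameras agree on the walnut rack: (0.5475, -0.161), yaw 8.1°. Next I go over the bamboo rack.

```bash
python3 -m pendant '0 0 -1 6; 0 0 -1 6; 0 0 0 0.5' >/dev/null;  python3 -c "
from h import *
to(.448,.199,.27,-4.6)"
```

```text
t 2.3 shift [-35.38  12.55   1.88] turn -0.26 | tcp [ 0.5434 -0.1642  0.2842] tilt [-0.0176  0.008  -0.9998] F [ 1.  -0.1  1.5] w 31.5 n 9.0
```

```bash
python3 -m pendant '-3.8 1.3 0 0; -3.8 1.3 0 0; -3.8 1.3 0 0; -3.8 1.3 0 0; -3.8 1.3 0 0; -3.8 1.3 0 0; -3.8 1.3 0 0; -3.8 1.3 0 0' >/dev/null;  python3 -c "
from h import *
to(.448,.199,.27,-4.6)"
```

```text
t 2.97 shift [-5.83  1.93  1.39] turn -0.7 | tcp [0.462  0.1391 0.2837] tilt [-1.510e-02  2.000e-04 -9.999e-01] F [ 1.2  0.3 -0.7] w 31.9 n 1.5
```

```bash
python3 -m pendant '-3 1 0.5 -0.7; -3 1 0.5 0; 0 0 0 0; 0 0 0 0' >/dev/null;  python3 -c "
from h import *
to(.448,.199,.27,-4.6)
f=cam('wrist'); save(f,'w2.png'); import pickle; pickle.dump(f,open('w2.pkl','wb'))
for c in ('red','green','blue','yellow'):
    for b in blobs(cmask(f,c),30): print(c,b[0],b[1],b[2],cast(f,b[1],.018)[0].round(4))
"
```

```text
t 3.3 shift [ 1.07 -0.67  0.3 ] turn 1.38 | tcp [0.4419 0.2101 0.2731] tilt [-0.0139  0.0031 -0.9999] F [0.3 0.  0.2] w 32.2 n 0.3
red 142 [197.2, 99.0] [191, 93, 13, 13] [0.5139 0.277  0.018 ]
red 1284 [190.2, 157.9] [180, 113, 27, 89] [0.4417 0.2941 0.018 ]
green 110 [242.1, 99.9] [237, 94, 11, 13] [0.5098 0.2223 0.018 ]
green 354 [240.3, 141.8] [237, 117, 9, 53] [0.4589 0.2281 0.018 ]
blue 124 [287.0, 100.9] [281, 95, 13, 13] [0.5056 0.1676 0.018 ]
blue 604 [293.4, 158.7] [286, 115, 14, 89] [0.4334 0.1611 0.018 ]
blue 31 [279.4, 194.2] [277, 190, 6, 9] [0.3862 0.1807 0.018 ]
yellow 139 [331.7, 101.9] [326, 96, 13, 13] [0.5014 0.113  0.018 ]
yellow 605 [347.4, 159.2] [340, 117, 16, 86] [0.4289 0.0915 0.018 ]
yellow 104 [323.2, 194.5] [318, 189, 12, 12] [0.3826 0.1222 0.018 ]
```

View pics/w2.png

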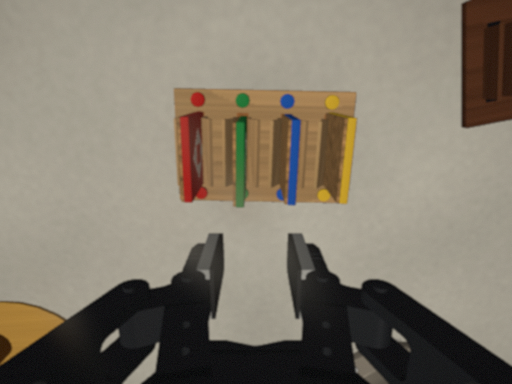

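The wrist view shows four coaster tops (red near column 186, green 240, blue 293, yellow 347), and the beads match the top-view positions to within 1 mm. I check the leans at top-edge height.

```bash
python3 - <<'E'
from h import *; import pickle
f=pickle.load(open('w2.pkl','rb')); save(f,'w2z.png',(170,85,365,210),4)
ft=cam("top")
yw=np.radians(-4.6); Rk=np.array([[np.cos(yw),-np.sin(yw)],[np.sin(yw),np.cos(yw)]])
S={"red":(.4542,.2815),"green":(.45,.2269),"blue":(.4456,.1722),"yellow":(.4414,.1174)}
for c,s in S.items():
    for nm,F in (("w",f),("t",ft)):
        bl=blobs(cmask(F,c),80)
        bl=[b for b in bl if b[2][3]>25 and b[2][3]<100]
        b=max(bl,key=lambda b:b[2][3]); m=b[3]; rows=[int(b[2][1]+b[2][3]*q) for q in (.3,.5,.7)]
        out=[]
        for w in rows:
            cs=np.where(m[w])[0]; P=cast(F,[[cs.min()-.5,w],[cs.max()+.5,w]],.102)[:,:2]-s
            out.append((P@Rk*1000).round(1)[:,1].tolist())
        ys=np.where(m.any(1))[0]; e=[[np.where(m[y])[0].mean(),y] for y in (ys[0],ys[-1])]
        print(c,nm,out,"ends x",((cast(F,e,.102)[:,:2]-s)@Rk*1000)[:,0].round(1))
E
```

```text
red w [[2.1, -9.9], [3.0, -7.2], [2.8, -16.9]] ends x [ 48.7 -42.6]
red t [[1.2, -15.1], [2.4, -11.5], [1.5, -10.1]] ends x [ 44.9 -13.3]
green w [[2.0, -6.0], [1.9, -5.1], [1.8, -5.3]] ends x [45.8 -6.5]
green t [[1.8, -7.5], [0.7, -8.6], [-0.4, -7.4]] ends x [ 40.9 -24.5]
blue w [[1.7, -5.3], [2.7, -5.5], [1.6, -4.7]] ends x [ 48.8 -42.2]
blue t [[0.1, -9.2], [0.9, -8.5], [1.8, -14.5]] ends x [ 44.7 -50.2]
yellow w [[2.6, -4.4], [2.5, -5.6], [2.6, -4.6]] ends x [ 48.2 -39.9]
yellow t [[3.8, -10.2], [2.3, -9.3], [3.1, -10.9]] ends x [ 50.3 -51.8]
```

View pics/w2z.png

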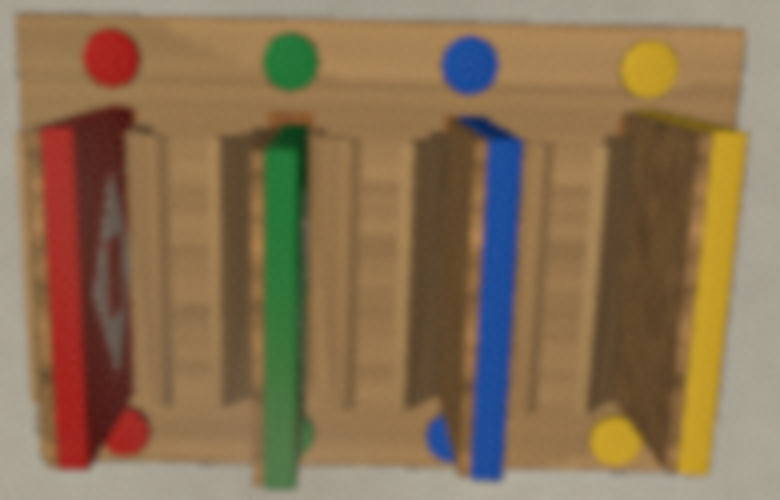

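All four have cork on the left, stand near-upright and are centred within about 1 mm. First pick is red, which goes to the rightmost walnut slot.

```bash
python3 -c "
from h import *
to(.4542,.2815,.15,-4.6)"
```

```text
t 3.4 shift [-7.25 -0.93 12.34] turn 1.21 | tcp [0.4423 0.2093 0.2733] tilt [-0.0138  0.0033 -0.9999] F [-0.2 -0.6 -0.7] w 31.7 n 3.4
```

```bash
python3 -m pendant '-1.8 -0.2 3 0.6; -1.8 -0.2 3 0.6; -1.8 -0.2 3 0; -1.8 -0.2 3 0; 0 0 0 0; 0 0 0 0' 160 60 >/dev/null;  python3 -c "
from h import *
to(.4542,.2815,.061,-4.6)"
```

```text
t 3.9 shift [-0.85  0.97  8.97] turn -0.87 | tcp [0.4635 0.272  0.1506] tilt [-0.0051  0.0011 -1.    ] F [ 0.2 -0.5  0.7] w 31.9 n 2.2
```

```bash
python3 -m pendant '-0.8 1 1.5 -0.8; 0 0 0 0; 0 0 0 0' >/dev/null;  python3 -c "
from h import *
to(.4542,.2815,.061,-4.6)"
```

```text
t 4.15 shift [-0.52  0.36  7.65] turn -0.39 | tcp [0.4575 0.2761 0.1375] tilt [-2.4e-03 -5.0e-04 -1.0e+00] F [0.4 0.5 0. ] w 31.9 n 1.8
```

```bash
python3 -m pendant '-0.6 0.4 0 -0.4; -0.2 0 0 0; 0 0 0 0' >/dev/null;  python3 -c "
from h import *
to(.4542,.2815,.061,-4.6)"
```

```text
t 4.4 shift [0.13 0.32 8.04] turn -0.25 | tcp [0.4572 0.2825 0.1414] tilt [ 2.9e-03  5.0e-04 -1.0e+00] F [0.1 0.4 0.4] w 31.1 n 1.9
```

```bash
python3 -m pendant '0.1 0.3 2 -0.2; 0 0 2 0; 0 0 1.5 0; 0 0 0 0; 0 0 0 0' >/dev/null;  python3 -c "
from h import *
to(.4542,.2815,.061,-4.6)
f=cam('wrist'); save(f,'w3.png')"
```

```text
t 4.82 shift [0.21 0.52 2.93] turn -0.16 | tcp [0.4592 0.283  0.0904] tilt [ 0.0131  0.0053 -0.9999] F [-0.   0.6  0.3] w 31.7 n 0.7
```

View pics/w3.png

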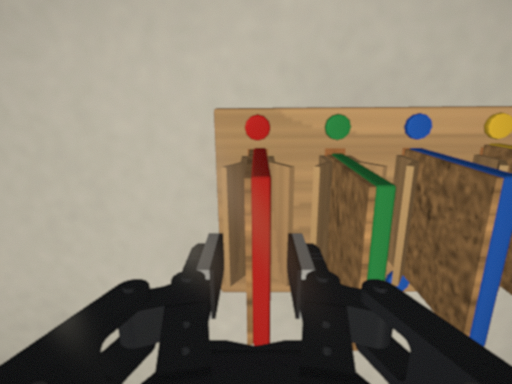

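The red coaster's top strip is at columns 250–271, between the pads (tips at 222 and 289), with free space on both sides. I keep descending.

```bash
python3 -m pendant '0.2 0.5 1.2 -0.1; 0.1 0.2 1.4 0; 0 0 0.4 0; 0 0 0 0' >/dev/null;  python3 -c "
from h import *
to(.4542,.2815,.061,-4.6)"
```

```text
t 5.2 shift [0.12 0.16 0.38] turn -0.13 | tcp [0.4558 0.2825 0.0648] tilt [ 0.0205  0.0095 -0.9997] F [-0.2 -1.1 -1.3] w 31.5 n 0.1
```

```bash
python3 -m pendant '0.1 0 0.4 0; 0 0 0 0; 0 0 0 0' >/dev/null; python3 -c "
from h import *
to(.4542,.2815,.061,-4.6)"; python3 -m pendant '0 0 0 0; 0 0 0 0; 0 0 0 0; 0 0 0 0; 0 0 0 0; 0 0 0 0' 255 50;  python3 -c "
from h import *
to(.4542,.2815,.061,-4.6)"
```

```text
t 5.45 shift [0.13 0.33 0.2 ] turn -0.15 | tcp [0.4575 0.2825 0.0631] tilt [ 0.0237  0.0114 -0.9997] F [ 0.2 -0.3  0.1] w 31.8 n 0.1
clock: 5.95
tcp_pos: [0.4581, 0.2823, 0.0641]
orientation: [-2.109, 2.293, -0.013]
contact_force: [-0.3, 0.5, -1.0]
grip_width: 0.0115
t 5.95 shift [0.12 0.38 0.3 ] turn -0.18 | tcp [0.4581 0.2823 0.0641] tilt [ 0.0247  0.0115 -0.9996] F [-0.3  0.5 -1. ] w 11.5 n 0.1
```

Red is gripped (11.5 mm). I lift it.

```bash
python3 -m pendant '0 0 -1 0; 0 0 -2 0; 0 0 -3 0; 0 0 -3 0; 0 0 -3 0; 0 0 -2 0; 0 0 0 0' ;  python3 -c "
from h import *
to(.5592,-.2424,.2,8.1)"
```

```text
clock: 6.53
tcp_pos: [0.4521, 0.2808, 0.2119]
orientation: [-2.115, 2.294, -0.009]
contact_force: [0.4, 0.0, -1.3]
grip_width: 0.0113
t 6.53 shift [ 51.3  -14.89   0.85] turn -12.73 | tcp [0.4521 0.2808 0.2119] tilt [ 0.0195  0.0104 -0.9998] F [ 0.4  0.  -1.3] w 11.3 n 12.8
```

```bash
python3 -m pendant '2 -0.6 0 0; 3.5 -1 0 0; 3.7 -1.1 0 0; 3.7 -1.1 0 0; 3.7 -1.1 0 0; 3.7 -1.1 0 0; 3.7 -1.1 0 0; 3.7 -1.1 0 0' >/dev/null;  python3 -m pendant '3.7 -1.1 0 0; 3.7 -1.1 0 0; 3.7 -1.1 0 0; 3.5 -1 0 -3; 2.5 -0.7 0 -4; 0 0 0 0; 0 0 0 0' >/dev/null; python3 -c "
from h import *
to(.5592,-.2424,.18,8.1)"
```

```text
t 7.78 shift [ 5.02 -0.65  2.37] turn -4.85 | tcp [ 0.5495 -0.193   0.2043] tilt [ 0.0175  0.0168 -0.9997] F [-0.4  1.4 -1.3] w 11.6 n 1.3
```

```bash
python3 -m pendant '2.5 -0.5 1 -2.5; 2.5 0 1 -2.4; 0 0 0 0; 0 0 0 0' >/dev/null; python3 -c "
from h import *
to(.5592,-.2424,.15,8.1)"
```

```text
t 8.12 shift [0.42 0.04 3.16] turn 0.43 | tcp [ 0.5584 -0.2388  0.1817] tilt [ 0.0155  0.02   -0.9997] F [ 0.2  1.2 -1.2] w 11.6 n 0.8
```

```bash
python3 -c "
from h import *
f=cam('scene'); save(f,'s1.png'); save(f,'s1z.png',(300,170,450,310),5)
t=cam('top'); save(t,'t1.png')"
```

```text
(no output)
```

View pics/s1.png

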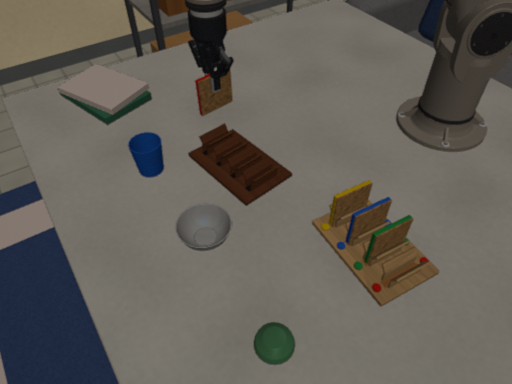

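View pics/s1z.png

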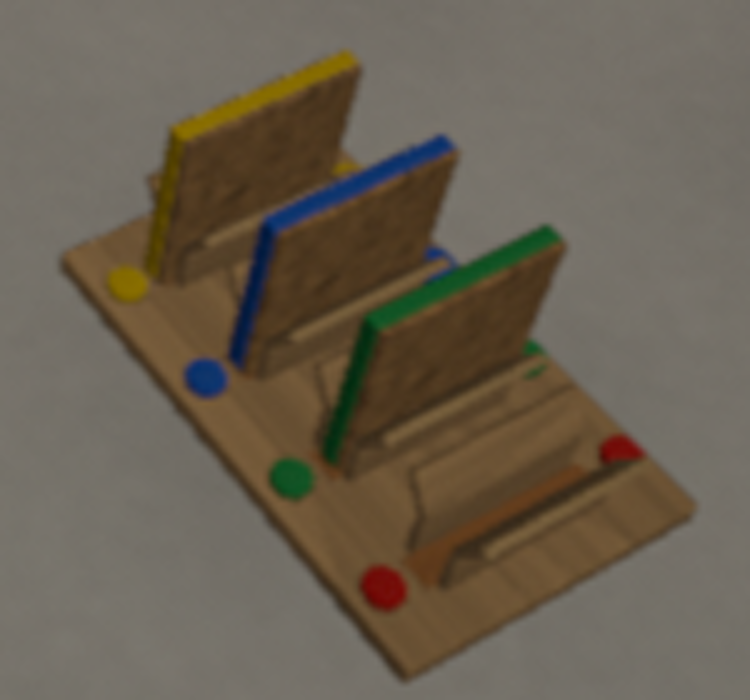

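View pics/t1.png

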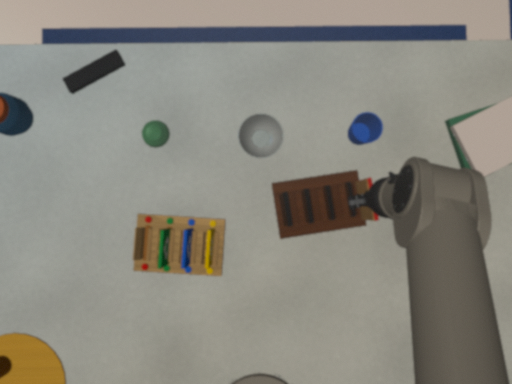

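The scene view shows red held upright in the gripper over the right end of the walnut rack, with green, blue and yellow still in bamboo. I use the coaster corners here to find where they stand along x.

```bash
python3 - <<'E'
from h import *
f=cam("scene")
yw=np.radians(-4.6); Rk=np.array([[np.cos(yw),-np.sin(yw)],[np.sin(yw),np.cos(yw)]])
S={"red":(.4542,.2815),"green":(.45,.2269),"blue":(.4456,.1722),"yellow":(.4414,.1174)}
pts={"green":[(368,318),(557,236)],"blue":[(266,220),(451,146)],"yellow":[(178,131),(352,61)]}
for c,p in pts.items():
    uv=np.array(p,float)/5+[300,170]-.4; print(c,((cast(f,uv,.102)[:,:2]-S[c])@Rk*1000).round(1).tolist())
for c in S:
    for b in blobs(cmask(f,c),8):
        P=cast(f,b[1],.018)[0]
        if .35<P[0]<.55 and 0<P[1]<.35: print(c,b[0],((P[:2]-S[c])@Rk*1000).round(1))
E
```

```text
green [[40.9, -1.7], [-46.2, 2.4]]
blue [[44.6, -1.8], [-42.0, 3.0]]
yellow [[46.4, -0.1], [-38.3, 2.7]]
red 33 [-60.   -0.5]
red 57 [61.4  2.6]
green 154 [-61.7 -41.2]
green 50 [61.4  2.6]
blue 176 [-34.2 -40.6]
blue 42 [61.2  2.9]
yellow 212 [-27.3 -44.6]
yellow 43 [60.9  2.6]
```

```bash
python3 - <<'E'
from h import *
f=cam("wrist"); save(f,'w4.png'); save(f,'w4z.png',(205,90,305,190),6)
to(.5592,-.2424,.15,8.1)
E
```

```text
t 8.32 shift [0.46 0.09 3.26] turn 0.52 | tcp [ 0.5588 -0.2384  0.1827] tilt [ 0.0168  0.0191 -0.9997] F [ 0.1  0.1 -0.7] w 11.4 n 0.8
```

View pics/w4.png

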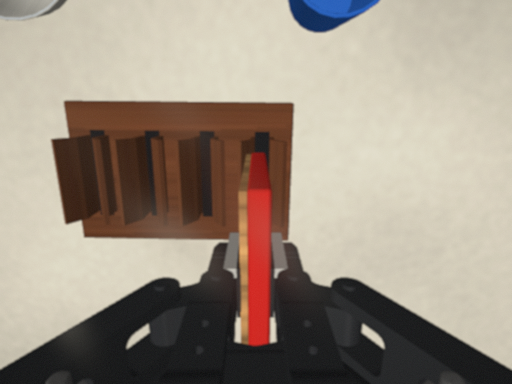

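View pics/w4z.png

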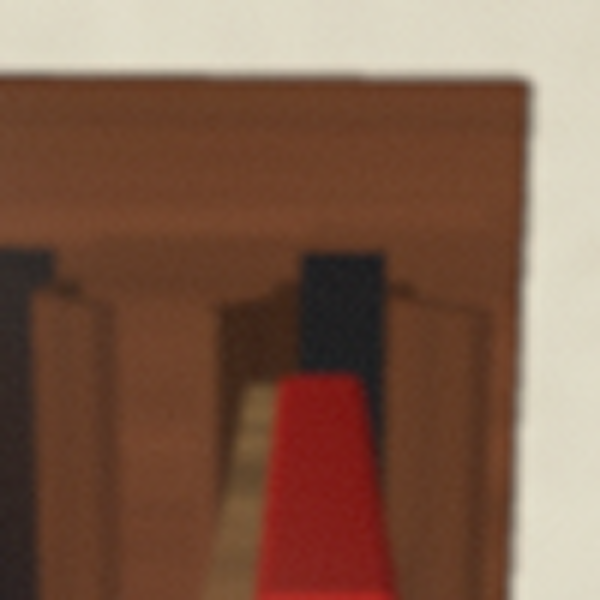

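The held red coaster's far end shows clearly: its lower corner at row 152, columns 246–265, and its upper corner at row 188. The target slot is right behind it. I work out its offset in the tool frame and the slot's offset.

```bash
cat >> h.py <<'E'
def tcast(f,uv,zt):
    H=np.array(f["hand_eye"]); uv=np.atleast_2d(uv).astype(float)
    d=np.c_[(uv[:,0]-f["cx"])/f["fx"],(uv[:,1]-f["cy"])/f["fy"],np.ones(len(uv))]@H[:3,:3].T
    return ((H[:3,3]+d*((zt-H[2,3])/d[:,2])[:,None])*1000).round(1).tolist()
E
python3 - <<'E'
from h import *
f=cam("wrist")
print("bottom far", tcast(f,[[246,152.5],[265.2,152.5]],.052))
print("top far", tcast(f,[[240,188.5],[271,188.5]],-.038))
# slot floor far end edges in world
P=cast(f,[[255.2,132.3],[269,132.3]],.012); m=P.mean(0); print(P.round(4).tolist(), m.round(4))
yw=np.radians(8.1); print("slot ctr", (m[:2]-.04*np.array([np.cos(yw),np.sin(yw)])).round(4))
E
```

```text
bottom far [[-5.4, -40.3, 52.0], [6.7, -40.3, 52.0]]
top far [[-5.1, -42.9, -38.0], [5.8, -42.9, -38.0]]
[[0.6016, -0.2296, 0.012], [0.6037, -0.2432, 0.012]] [ 0.6026 -0.2364  0.012 ]
slot ctr [ 0.563 -0.242]
```

```bash
python3 -m pendant '0.5 -0.3 1.5 0.4; 0.1 0 1.5 0; 0 0 0 0; 0 0 0 0' >/dev/null; python3 -c "
from h import *
to(.5626,-.242,.064,8.1)"
```

```text
t 8.7 shift [0.15 0.49 8.78] turn 0.23 | tcp [ 0.5654 -0.2414  0.1519] tilt [ 0.0205  0.0183 -0.9996] F [ 0.7  0.2 -1.3] w 11.2 n 2.1
```

```bash
python3 -m pendant '0.2 0.3 2 0.2; 0.1 0.2 2 0; 0 0 1.5 0; 0 0 0 0; 0 0 0 0' >/dev/null; python3 -c "
from h import *
to(.5626,-.242,.064,8.1)"
```

```text
t 9.12 shift [-0.14  0.25  3.29] turn 0.07 | tcp [ 0.5645 -0.2436  0.0969] tilt [ 0.0244  0.0174 -0.9996] F [-0.6 -0.4 -1.1] w 11.4 n 0.8
```

```bash
python3 -m pendant '-0.2 0.2 0.5 0; 0 0.1 0.7 0; 0 0 0 0; 0 0 0 0' >/dev/null; python3 -c "
from h import *
to(.5626,-.242,.064,8.1)
f=cam('wrist'); save(f,'w5z.png',(165,60,345,200),4)"
```

```text
t 9.45 shift [0.03 0.14 2.3 ] turn 0.08 | tcp [ 0.5633 -0.2419  0.087 ] tilt [ 0.0286  0.016  -0.9995] F [-0.1 -0.7 -0.9] w 11.2 n 0.6
```

View pics/w5z.png

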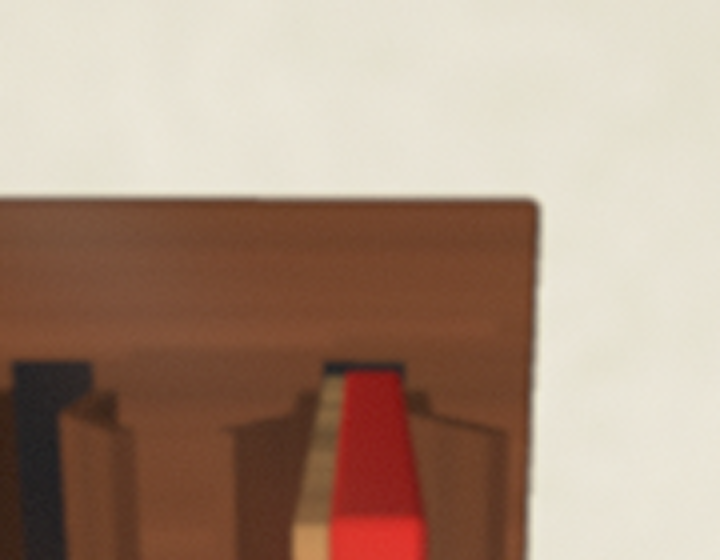

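The coaster's foot (crop columns 325–405) lines up with the dark slot floor (323–405). I keep lowering.

```bash
python3 -m pendant '0 0.1 0.6 0; 0 0.1 0.5 0; 0 0 0.4 0; 0 0 0 0; 0 0 0 0'; python3 -c "
from h import *
to(.5626,-.242,.064,8.1)"
```

```text
clock: 9.92
tcp_pos: [0.5621, -0.2423, 0.0714]
orientation: [-2.35, 2.037, -0.02]
contact_force: [0.3, 0.1, -2.3]
grip_width: 0.0116
t 9.92 shift [-0.01 -0.03  0.74] turn 0.07 | tcp [ 0.5621 -0.2423  0.0714] tilt [ 0.0301  0.0154 -0.9994] F [ 0.3  0.1 -2.3] w 11.6 n 0.2
```

```bash
python3 -m pendant '0 0 0.4 0; 0 0 0.2 0; 0 0 0 0; 0 0 0 0' | sed -n '2p;4p'; python3 -m pendant '0 0 0.3 0; 0 0 0 0; 0 0 0 0' | sed -n '2p;4p'; python3 -c "
from h import *
to(.5626,-.242,.064,8.1)"
```

```text
tcp_pos: [0.5623, -0.2423, 0.0646]
contact_force: [-0.2, 0.0, -1.9]
tcp_pos: [0.5641, -0.2427, 0.0652]
contact_force: [-0.9, 0.4, -2.3]
t 10.5 shift [-0.09  0.14  0.11] turn 0.04 | tcp [ 0.5641 -0.2427  0.0652] tilt [ 0.0329  0.014  -0.9994] F [-0.9  0.4 -2.3] w 11.4 n 0.0
```

```bash
python3 -m pendant '-0.1 0.1 0.5 0; 0 0 0.2 0; 0 0 0 0' | sed -n '2p;4p'; python3 -c "
from h import *
to(.5626,-.242,.064,8.1)
f=cam('wrist'); save(f,'w6z.png',(165,60,345,200),4)"
```

```text
tcp_pos: [0.5651, -0.2425, 0.0642]
contact_force: [0.2, 0.9, -1.9]
t 10.75 shift [-0.08  0.24  0.01] turn -0.0 | tcp [ 0.5651 -0.2425  0.0642] tilt [ 0.0367  0.0115 -0.9993] F [ 0.2  0.9 -1.9] w 10.9 n 0.1
```

View pics/w6z.png

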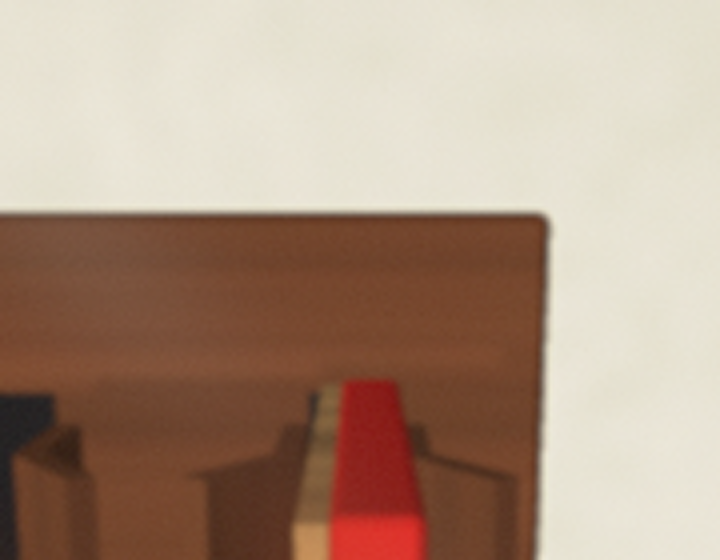

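```bash
python3 -m pendant '-0.1 0.2 0.4 0; 0 0 0.4 0' | sed -n '2p;4p'; python3 -m pendant '0 0 0 0; 0 0 0 0' | sed -n '2p;4p'; python3 -c "
from h import *
to(.5626,-.242,.064,8.1)"
```

```text
tcp_pos: [0.5658, -0.2426, 0.0632]
contact_force: [-24.1, 6.1, 55.7]
tcp_pos: [0.566, -0.2423, 0.0649]
contact_force: [0.4, -0.2, -1.5]
t 11.13 shift [-0.07  0.34  0.07] turn -0.04 | tcp [ 0.566  -0.2423  0.0649] tilt [ 0.0425  0.0083 -0.9991] F [ 0.4 -0.2 -1.5] w 11.3 n 0.1
```

Contact with the slot floor: the force spiked to 56 N briefly at z = 0.0632. I'll use smaller pushes from here. I centre along x, touch down lightly and release.

```bash
python3 -m pendant '0 0.5 0.1 0; 0 0.2 0.1 0; 0 0 0 0' | sed -n '2p;4p'; python3 -c "
from h import *
to(.5626,-.242,.064,8.1)"
```

```text
tcp_pos: [0.5613, -0.243, 0.0635]
contact_force: [-1.5, 1.6, 4.6]
t 11.38 shift [-0.08 -0.14 -0.05] turn 0.02 | tcp [ 0.5613 -0.243   0.0635] tilt [ 0.0477  0.0078 -0.9988] F [-1.5  1.6  4.6] w 11.7 n 0.0
```

```bash
python3 -m pendant '0 0 0 0; 0 0 0 0; 0 0 0 0; 0 0 0 0' 165 | sed -n '2p;4,5p'; python3 -m pendant '0 0 0 0; 0 0 -1 0; 0 0 -2 0; 0 0 -3 0; 0 0 -3 0;0 0 -2 0; 0 0 0 0' | sed -n '2p;4,5p'; python3 -c "
from h import *
to(.45,.2269,.2,-4.6)
f=cam('wrist'); save(f,'w7.png')"
```

```text
tcp_pos: [0.5598, -0.2436, 0.0611]
contact_force: [0.2, 0.2, -0.5]
grip_width: 0.0305
tcp_pos: [0.5525, -0.2442, 0.1751]
contact_force: [0.9, -0.2, 0.4]
grip_width: 0.0301
t 12.3 shift [-48.09   3.42  -2.41] turn 12.7 | tcp [ 0.5525 -0.2442  0.1751] tilt [ 0.0399  0.0103 -0.9992] F [ 0.9 -0.2  0.4] w 30.1 n 11.6
```

View pics/w7.png

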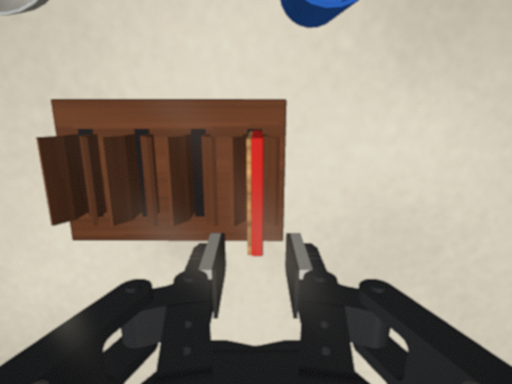

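Red stands in the rightmost slot (columns 247–263), centred and upright. Now I return for green, watching the small tool tilt that builds up.

```bash
python3 -m pendant '0 0 -4 0; 0 0 -4 0; 0 0 -4 0' >/dev/null; python3 -c "
from h import *
to(.45,.2269,.25,-4.6)"; python3 -m pendant '-4 0.3 0 1.5; -4 0.3 0 1.5; -4 0.3 0 1.5; -4 0.3 0 1.5; -4 0.3 0 1.5; -4 0.3 0 1.5; -4 0.3 0 1.5; -4 0.3 0 1.5' > /dev/null;  python3 -c "
from h import *
to(.45,.2269,.25,-4.6)"
```

```text
t 12.6 shift [-47.74   2.42   4.08] turn 12.76 | tcp [ 0.541  -0.243   0.2836] tilt [ 0.0184  0.0189 -0.9997] F [-0.2  0.   0.6] w 30.1 n 11.5
t 13.27 shift [-14.77   6.96   4.03] turn -1.06 | tcp [0.5036 0.0727 0.2906] tilt [ 0.0268  0.0079 -0.9996] F [1.3 1.2 0. ] w 30.1 n 4.0
```

```bash
python3 -m pendant '-3.6 1.7 0 -1; -3.6 1.7 0 0; -3.6 1.7 0 0; -2 1 0 0; 0 0 0 0' > /dev/null;  python3 -c "
from h import *
to(.45,.2269,.25,-4.6)"
```

```text
t 13.68 shift [-0.64 -0.28  3.66] turn 0.66 | tcp [0.446  0.2203 0.2865] tilt [ 0.0206  0.0108 -0.9997] F [0.5 0.5 0.6] w 29.9 n 0.9
```

```bash
python3 -m pendant '0 0 -4 0; 0 0 -4 0; 0 0 -4 0' > /dev/null;  python3 -c "
from h import *
to(.45,.2269,.25,-4.6)"; python3 -m pendant '-0.3 -0.1 2 0.3; -0.3 -0.1 2 0.3; 0 0 2 0; 0 0 2 0; 0 0 2 0; 0 0 2 0; 0 0 0 0' > /dev/null;  python3 -c "
from h import *
to(.45,.2269,.13,-4.6)"
```

```text
t 13.93 shift [-1.06 -1.21 14.78] turn 1.06 | tcp [0.4376 0.217  0.3978] tilt [-2.1e-03  7.0e-04 -1.0e+00] F [ 1.4 -0.2 -0.8] w 30.0 n 3.6
t 14.52 shift [-0.63 -0.11 15.06] turn 0.06 | tcp [0.4468 0.22   0.2805] tilt [ 0.0109  0.0045 -0.9999] F [ 0.2 -0.8 -0.5] w 30.1 n 3.6
```

```bash
python3 -m pendant '-0.4 0 2 0; -0.3 0 2 0; 0 0 2 0; 0 0 2 0; 0 0 2 0; 0 0 2 0; 0 0 2 0; 0 0 0 0' > /dev/null;  python3 -c "
from h import *
to(.45,.2269,.062,-4.6)"
```

```text
t 15.18 shift [-0.39  0.46  7.57] turn -0.37 | tcp [0.4534 0.2224 0.1378] tilt [ 0.012   0.0019 -0.9999] F [-0.9 -1.1 -0.5] w 30.2 n 1.8
```

```bash
python3 -m pendant '-0.3 0.3 1 -0.3; -0.3 0.2 1 0; 0 0 0 0; 0 0 0 0' > /dev/null;  python3 -c "
from h import *
to(.45,.2269,.062,-4.6)"
```

```text
t 15.52 shift [0.27 0.15 5.66] turn -0.15 | tcp [0.4509 0.2294 0.1187] tilt [ 0.0141  0.0024 -0.9999] F [-0.4 -0.7 -0.1] w 30.1 n 1.4
```

```bash
python3 -m pendant '0.3 0.1 0.8 0; 0.1 0.1 1 0; 0 0 0 0; 0 0 0 0' > /dev/null;  python3 -c "
from h import *
to(.45,.2269,.062,-4.6)
f=cam('wrist'); save(f,'w8.png')"
```

```text
t 15.85 shift [-0.07  0.07  3.89] turn -0.14 | tcp [0.45   0.226  0.1009] tilt [ 0.0177  0.0038 -0.9998] F [-0.3 -0.8  0.9] w 30.3 n 0.9
```

View pics/w8.png

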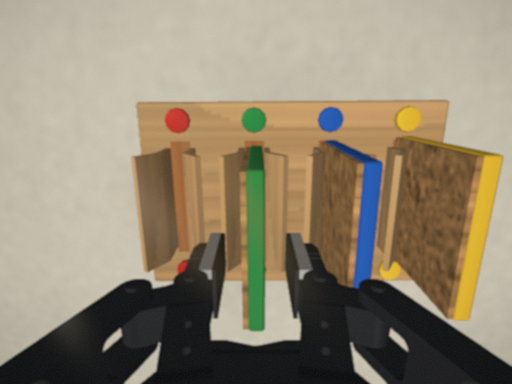

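Green's top (columns 242–265) sits between the pads (222 and 289), well centred. I go down and grip.

```bash
python3 -m pendant '0 0.1 1.2 -0.1; 0 0.1 1.2 0; 0 0.1 1 0; 0 0 0.6 0; 0 0 0 0; 0 0 0 0' > /dev/null;  python3 -c "
from h import *
to(.45,.2269,.062,-4.6)"
```

```text
t 16.4 shift [-0.01 -0.1  -0.16] turn -0.07 | tcp [0.449  0.2269 0.0604] tilt [ 0.0204  0.005  -0.9998] F [-0.1  0.1 -0.1] w 30.1 n 0.0
```

```bash
python3 -m pendant '0 0 0 0; 0 0 0 0; 0 0 0 0; 0 0 0 0; 0 0 0 0' 255 50 | sed -n '2p;4,5p';  python3 -c "
from h import *
to(.45,.2269,.062,-4.6)"; python3 -m pendant '0 0 -1 0; 0 0 -2 0; 0 0 -4 0; 0 0 -4 0; 0 0 -4 0; 0 0 -4 0; 0 0 0 0'| sed -n '2p;4,5p';  python3 -c "
from h import *
to(.5549,-.1874,.18,8.1)"
```

```text
tcp_pos: [0.4497, 0.2272, 0.0617]
contact_force: [-0.6, 0.3, -1.4]
grip_width: 0.0116
t 16.82 shift [ 0.03 -0.03 -0.03] turn -0.08 | tcp [0.4497 0.2272 0.0617] tilt [ 0.0219  0.0056 -0.9997] F [-0.6  0.3 -1.4] w 11.6 n 0.0
tcp_pos: [0.4422, 0.2264, 0.2618]
contact_force: [1.0, 1.4, -0.9]
grip_width: 0.012
t 17.4 shift [ 40.43 -14.33   8.14] turn -12.56 | tcp [0.4422 0.2264 0.2618] tilt [ 0.0151  0.005  -0.9999] F [ 1.   1.4 -0.9] w 12.0 n 10.5
```

```bash
python3 -m pendant '2 -0.7 0 0; 3.7 -1.3 0 0; 3.7 -1.3 0.3 0; 3.7 -1.3 0.3 0; 3.7 -1.3 0.3 0; 3.7 -1.3 0.3 -2; 3.7 -1.3 0.3 -2; 3.7 -1.3 0.3 -2' >/dev/null;  python3 -m pendant '3.7 -1.3 0.3 -2; 3.7 -1.3 0.3 -2; 2.5 -0.7 0.3 -2; 0 0 0 0; 0 0 0 0' >/dev/null; python3 -c "
from h import *
to(.5515,-.1879,.15,8.1)"
```

```text
t 18.48 shift [1.89 2.28 9.48] turn 0.69 | tcp [ 0.5679 -0.1668  0.2456] tilt [ 0.0338  0.0106 -0.9994] F [-0.4  1.1 -1.5] w 11.2 n 2.4
```

```bash
python3 -m pendant '1 1 -4 0.3; 0.8 1 -4 0.3; 0 0 0 0; 0 0 2 0; 0 0 2 0; 0 0 2 0; 0 0 2 0; 0 0 0 0' >/dev/null; python3 -c "
from h import *
to(.5515,-.1879,.15,8.1)
f=cam('wrist'); save(f,'w9z.png',(205,90,305,190),6)"
```

```text
t 19.15 shift [1.09 0.36 9.92] turn 0.53 | tcp [ 0.5495 -0.1778  0.2494] tilt [ 0.0397  0.0128 -0.9991] F [-1.2  0.2 -2. ] w 11.5 n 2.4
```

View pics/w9z.png

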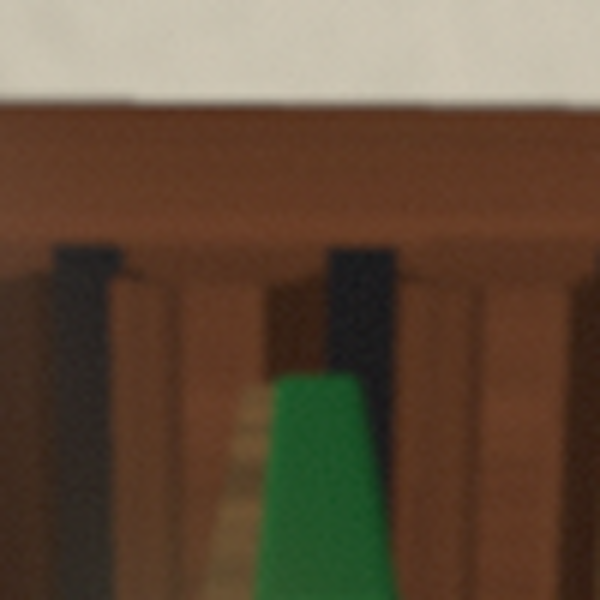

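```bash
python3 -m pendant '0 0 -4 0; 0 0 -4 0; 0 0 -4 0' >/dev/null; python3 -c "
from h import *
to(.5552,-.1874,.15,8.1)"; python3 -m pendant '0.3 0 3 0; 0.3 0 3 0; 0.3 0 3 0; 0 0 3 0; 0 0 3 0; 0 0 3 0; 0 0 0 0'>/dev/null;python3 -c "
from h import *
to(.5552,-.1874,.15,8.1)"
```

```text
t 19.45 shift [ 1.78 -0.65 21.82] turn 0.83 | tcp [ 0.5406 -0.175   0.3682] tilt [ 0.0249  0.0188 -0.9995] F [ 0.7 -0.3 -1.5] w 11.6 n 5.3
t 20.03 shift [0.78 1.39 6.26] turn 1.17 | tcp [ 0.5633 -0.1779  0.2134] tilt [ 0.0698  0.0075 -0.9975] F [-0.9  1.2 -2.2] w 11.5 n 1.6
```

```bash
python3 -m pendant '0 0 -2 0; 0 0 -2 0; 0 0 -2 0; 0 0 -2 0; 0 0 -2 0; 0 0 -2 0' >/dev/null; python3 -c "
from h import *
to(.5552,-.1874,.15,8.1)"; python3 -m pendant '0 0 1 0; 0 0 1 0; 0 0 1 0; 0 0 1 0; 0 0 1 0; 0 0 1 0; 0 0 1 0; 0 0 1 0'>/dev/null;python3 -c "
from h import *
to(.5552,-.1874,.15,8.1)"
```

```text
t 20.53 shift [ 1.33  1.47 19.65] turn 1.52 | tcp [ 0.5539 -0.1739  0.347 ] tilt [ 0.0692  0.0103 -0.9976] F [ 0.8 -0.  -1.3] w 11.1 n 4.7
t 21.2 shift [ 1.31  2.32 12.56] turn 1.68 | tcp [ 0.5647 -0.1712  0.277 ] tilt [ 0.0886  0.0055 -0.9961] F [-0.1 -1.2 -1.5] w 11.5 n 3.1
```

```bash
python3 -m pendant '0 -4 0 0; 0 -4 0 0; 0 -4 0 0' >/dev/null; python3 -c "
from h import *
to(.5552,-.1874,.15,8.1)"; python3 -m pendant '0 2 0 0; 0 2 0 0; 0 2 0 0; 0 2 0 0; 0 2 0 0; 0 2 0 0'>/dev/null;python3 -c "
from h import *
to(.5552,-.1874,.15,8.1)"
```

```text
t 21.45 shift [ 1.27 12.7  11.62] turn 1.23 | tcp [ 0.6709 -0.1547  0.2738] tilt [ 0.0625  0.0039 -0.998 ] F [ 0.6 -0.6 -1.3] w 11.5 n 4.1
t 21.95 shift [2.   1.45 9.7 ] turn 1.89 | tcp [ 0.561  -0.1671  0.2479] tilt [ 0.0516  0.0188 -0.9985] F [-0.1 -0.3 -1.8] w 11.5 n 2.4
```

```bash
python3 -m pendant '0.3 -4 0 0.5; 0.3 -4 0 0.5; 0.3 -4 0 0.5' >/dev/null; python3 -c "
from h import *
to(.5552,-.1874,.15,8.1)"; python3 -m pendant '0.2 2 0 0; 0.2 2 0 0; 0 2 0 0; 0 2 0 0; 0 2 0 0; 0 2 0 0'>/dev/null;python3 -c "
from h import *
to(.5552,-.1874,.15,8.1)"
```

```text
t 22.2 shift [ 1.34 10.75  8.68] turn -0.18 | tcp [ 0.6585 -0.1608  0.2388] tilt [ 0.0152  0.0163 -0.9998] F [ 0.7  0.1 -1.3] w 11.4 n 3.3
t 22.7 shift [ 1.44 -0.56  6.85] turn 0.28 | tcp [ 0.5472 -0.1759  0.2189] tilt [ 0.0053  0.0293 -0.9996] F [ 0.6 -0.4 -1.1] w 11.3 n 1.7
```

```bash
python3 -m pendant '0.7 0 2 0.2; 0.7 0 2 0; 0 0 2 0; 0 0 1 0; 0 0 0 0'>/dev/null;python3 -c "
from h import *
to(.5553,-.1884,.0617,8.1)"
```

```text
t 23.12 shift [ 0.22 -1.19  7.99] turn -0.16 | tcp [ 0.5433 -0.1902  0.1416] tilt [-6.000e-04  2.890e-02 -9.996e-01] F [ 0.2 -0.2 -1.2] w 11.5 n 1.9
```

```bash
python3 -m pendant '0.2 -0.8 1.5 0; 0.1 -0.4 1.5 0; 0 0 0 0; 0 0 0 0'>/dev/null;python3 -c "
from h import *
to(.5553,-.1884,.0617,8.1)"
```

```text
t 23.45 shift [-0.03  0.12  4.82] turn -0.11 | tcp [ 0.5566 -0.19    0.1099] tilt [-0.0015  0.0298 -0.9996] F [ 0.  -0.3 -1.3] w 11.3 n 1.2
```

```bash
python3 -m pendant '0 0.1 1.2 0; 0 0 1 0; 0 0 0 0; 0 0 0 0'>/dev/null;python3 -c "
from h import *
to(.5553,-.1884,.0617,8.1)
f=cam('wrist'); save(f,'w10z.png',(165,60,345,200),4)"
```

```text
t 23.78 shift [-0.02  0.09  2.59] turn -0.08 | tcp [ 0.5562 -0.1892  0.0876] tilt [ 7.000e-04  2.920e-02 -9.996e-01] F [ 0.4  0.1 -1.2] w 11.5 n 0.6
```

View pics/w10z.png

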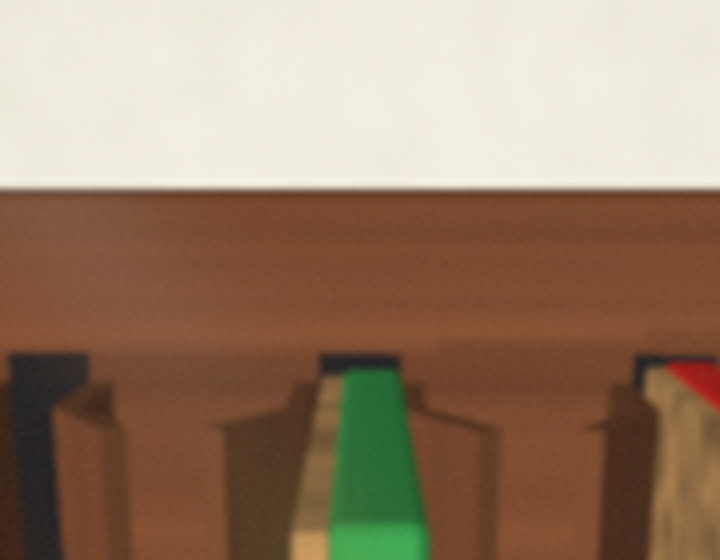

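Green's foot (columns 322–400) lines up with the slot floor (319–400). Lowering on.

```bash
python3 -m pendant '0 0.1 0.8 0; 0 0 0.6 0; 0 0 0.5 0; 0 0 0 0; 0 0 0 0'|sed -n '2p;4p';python3 -m pendant '0 0 0.2 0; 0 0 0 0'|sed -n '2p;4p';python3 -c "
from h import *
to(.5553,-.1884,.0617,8.1)"
```

```text
tcp_pos: [0.5555, -0.1887, 0.0676]
contact_force: [-0.5, -0.1, -0.9]
tcp_pos: [0.5555, -0.1888, 0.0654]
contact_force: [-0.2, -0.6, -1.1]
t 24.42 shift [-0.03  0.02  0.37] turn -0.09 | tcp [ 0.5555 -0.1888  0.0654] tilt [ 0.0021  0.0288 -0.9996] F [-0.2 -0.6 -1.1] w 11.7 n 0.1
```

```bash
python3 -m pendant '0 0 0.3 0; 0 0 0 0'|sed -n '2p;4p';python3 -m pendant '0 0 0.2 0; 0 0 0 0'|sed -n '2p;4p';python3 -c "
from h import *
to(.5553,-.1884,.0617,8.1)"
```

```text
tcp_pos: [0.5557, -0.1886, 0.0624]
contact_force: [0.7, 0.1, -1.5]
tcp_pos: [0.5563, -0.1886, 0.0616]
contact_force: [0.1, 0.7, -1.7]
t 24.75 shift [-0.04  0.1  -0.01] turn -0.1 | tcp [ 0.5563 -0.1886  0.0616] tilt [ 0.0035  0.0285 -0.9996] F [ 0.1  0.7 -1.7] w 11.6 n 0.0
```

```bash
python3 -m pendant '0 0.1 0.2 0; 0 0 0 0'|sed -n '2p;4p';python3 -m pendant '0 0.1 0.2 0'|sed -n '2p;4p';python3 -m pendant '0 0 0.1 0'|sed -n '2p;4p'; python3 -c "
from h import *
to(.5553,-.1884,.0617,8.1)"
```

```text
tcp_pos: [0.5565, -0.1885, 0.0617]
contact_force: [0.2, 0.6, -1.4]
tcp_pos: [0.5564, -0.1886, 0.0609]
contact_force: [-6.3, 2.4, 25.5]
tcp_pos: [0.5566, -0.1885, 0.0611]
contact_force: [-5.3, 1.4, 12.9]
t 25.08 shift [-0.03  0.12 -0.06] turn -0.09 | tcp [ 0.5566 -0.1885  0.0611] tilt [ 0.0081  0.0272 -0.9996] F [-5.3  1.4 12.9] w 11.4 n 0.0
```

Green has touched the floor (13 N, z 0.061). I release it and lift clear.

```bash
python3 -m pendant '0 0 0 0; 0 0 0 0; 0 0 0 0; 0 0 0 0' 165 | sed -n '2p;4,5p'; python3 -m pendant '0 0 0 0; 0 0 -1 0; 0 0 -2 0; 0 0 -4 0; 0 0 -4 0;0 0 -4 0; 0 0 -2 0; 0 0 0 0' | sed -n '2p;4,5p'; python3 -c "
from h import *
to(.4456,.1722,.25,-4.6)
f=cam('wrist'); save(f,'w11.png')"
```

```text
tcp_pos: [0.5572, -0.1892, 0.0613]
contact_force: [0.6, 1.0, -0.0]
grip_width: 0.0302
tcp_pos: [0.5535, -0.1932, 0.2391]
contact_force: [0.3, -0.2, -0.5]
grip_width: 0.03
t 26.08 shift [-37.71   5.56  -0.08] turn 12.65 | tcp [ 0.5535 -0.1932  0.2391] tilt [ 0.0039  0.0288 -0.9996] F [ 0.3 -0.2 -0.5] w 30.0 n 9.1
```

View pics/w11.png

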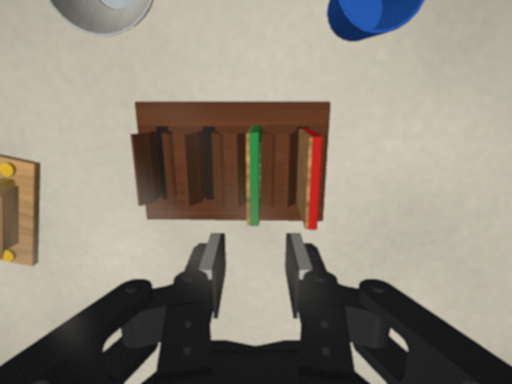

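Green is in the second slot from the right (column 253, rows 125–225), with red beside it. Next is blue.

```bash
python3 -m pendant '-3.6 0.4 0 1.8; -3.6 0.4 0 1.8; -3.6 0.4 0 1.8; -3.6 0.4 0 1.8; -3.6 0.4 0 1.8; -3.6 0.4 0 1.8; -3.6 0.4 0 1.8; -3.6 0.4 0 0' > /dev/null;  python3 -c "
from h import *
to(.4456,.1722,.2,-4.6)"
```

```text
t 26.8 shift [-7.24  7.01  3.91] turn -1.74 | tcp [0.5077 0.0916 0.2366] tilt [-0.0095  0.0233 -0.9997] F [ 0.9  0.5 -0.2] w 30.4 n 2.6
```

```bash
python3 -m pendant '-2.4 2.3 1 -1; -2.4 2.3 1 -0.7; -2.2 2 1 0; 0 0 0 0; 0 0 0 0' > /dev/null;  python3 -c "
from h import *
to(.4456,.1722,.13,-4.6)"
```

```text
t 27.22 shift [ 0.97 -0.79  7.27] turn 0.92 | tcp [0.4396 0.1805 0.2031] tilt [-0.0179  0.0252 -0.9995] F [ 1.  -0.3 -0.2] w 30.3 n 1.8
```

```bash
python3 -m pendant '0.5 -0.3 2 0.5; 0.4 -0.3 2 0.4; 0 0 2 0; 0 0 1 0; 0 0 0 0; 0 0 0 0' > /dev/null;  python3 -c "
from h import *
to(.4456,.1722,.062,-4.6)"
```

```text
t 27.72 shift [-0.24 -0.27  6.59] turn -0.21 | tcp [0.4441 0.1685 0.1279] tilt [-0.0218  0.0227 -0.9995] F [-0.5  0.4 -0.7] w 30.2 n 1.6
```

```bash
python3 -m pendant '-0.2 -0.2 0.8 -0.2; -0.2 -0.2 0.8 0; 0 0 0 0; 0 0 0 0' > /dev/null;  python3 -c "
from h import *
to(.4456,.1722,.062,-4.6)
f=cam('wrist'); save(f,'w12.png')"
```

```text
t 28.05 shift [0.21 0.4  5.06] turn -0.09 | tcp [0.4507 0.1728 0.1125] tilt [-0.0181  0.0238 -0.9996] F [-0.2  0.3 -0.7] w 30.2 n 1.2
```

View pics/w12.png

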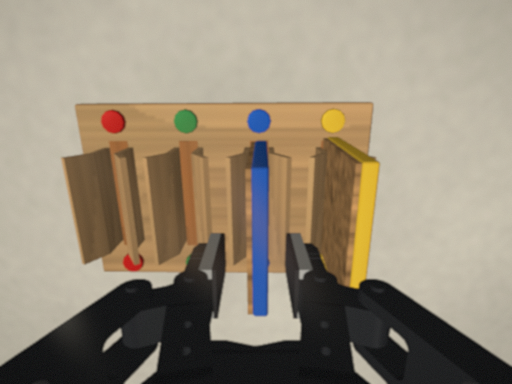

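Blue (columns 247–269) is between the pads with room on both sides. Descending.

```bash
python3 -m pendant '0.2 0.2 1.2 0; 0 0.1 1.2 0; 0 0 1 0; 0 0 0 0; 0 0 0 0' > /dev/null;  python3 -c "
from h import *
to(.4456,.1722,.062,-4.6)"
```

```text
t 28.52 shift [0.16 0.29 1.76] turn -0.06 | tcp [0.4489 0.1731 0.0796] tilt [-0.0133  0.0255 -0.9996] F [ 0.  -0.6  0.8] w 30.3 n 0.4
```

```bash
python3 -m pendant '0.2 0.2 0.9 0; 0 0.1 0.8 0; 0 0 0 0; 0 0 0 0' > /dev/null;  python3 -c "
from h import *
to(.4456,.1722,.062,-4.6)"; python3 -m pendant '0 0 0 0; 0 0 0 0; 0 0 0 0; 0 0 0 0; 0 0 0 0' 255 50 | sed -n '2p;4,5p';  python3 -c "
from h import *
to(.4456,.1722,.062,-4.6)"
```

```text
t 28.85 shift [-0.01  0.05  0.01] turn -0.06 | tcp [0.4461 0.172  0.0621] tilt [-0.0113  0.0261 -0.9996] F [-0.4 -0.2 -0.1] w 30.1 n 0.0
tcp_pos: [0.4463, 0.1719, 0.0625]
contact_force: [-0.0, 0.2, -0.9]
grip_width: 0.0113
t 29.27 shift [-0.02  0.07  0.05] turn -0.07 | tcp [0.4463 0.1719 0.0625] tilt [-0.0111  0.0258 -0.9996] F [-0.   0.2 -0.9] w 11.3 n 0.0
```

```bash
python3 -m pendant '0 0 -1 0; 0 0 -2 0; 0 0 -3 0; 0 0 -4 0; 0 0 -4 0; 0 0 -2 0; 0 0 0 0'| sed -n '2p;4,5p';  python3 -c "
from h import *
to(.5437,-.1335,.2,8.1)"
```

```text
tcp_pos: [0.4455, 0.1681, 0.2318]
contact_force: [0.3, 0.1, -2.3]
grip_width: 0.0113
t 29.85 shift [ 29.37 -12.19   2.22] turn -12.58 | tcp [0.4455 0.1681 0.2318] tilt [-0.0166  0.0261 -0.9995] F [ 0.3  0.1 -2.3] w 11.3 n 7.6
```

```bash
python3 -m pendant '2 -0.8 0 0; 3.6 -1.5 0 0; 3.6 -1.5 0.2 0; 3.6 -1.5 0.2 -2; 3.6 -1.5 0.2 -3; 3.6 -1.2 0.2 -3; 3.6 -1 0.2 -3; 0 0 0 0' >/dev/null; python3 -c "
from h import *
to(.5437,-.1335,.2,8.1)"
```

```text
t 30.52 shift [ 5.88 -0.75  1.31] turn -0.34 | tcp [ 0.5285 -0.0766  0.2149] tilt [-0.0114  0.0281 -0.9995] F [-0.1 -0.2 -0.9] w 11.3 n 1.5
```

```bash
python3 -m pendant '2.9 -0.5 0.5 -0.2; 2.9 -0.3 0.5 0; 0 0 0 0; 0 0 0 0' >/dev/null; python3 -c "
from h import *
to(.5437,-.1335,.2,8.1)
f=cam('wrist'); save(f,'w13z.png',(205,90,305,190),6)
print(tcast(f,[[255,152.5]],.0505))"
```

```text
t 30.85 shift [-0.28 -0.15 -0.04] turn -0.4 | tcp [ 0.5426 -0.1365  0.1995] tilt [-0.0162  0.0301 -0.9994] F [-0.1  1.4 -1. ] w 11.5 n 0.1
[[0.2, -40.6, 50.5]]
```

View pics/w13z.png

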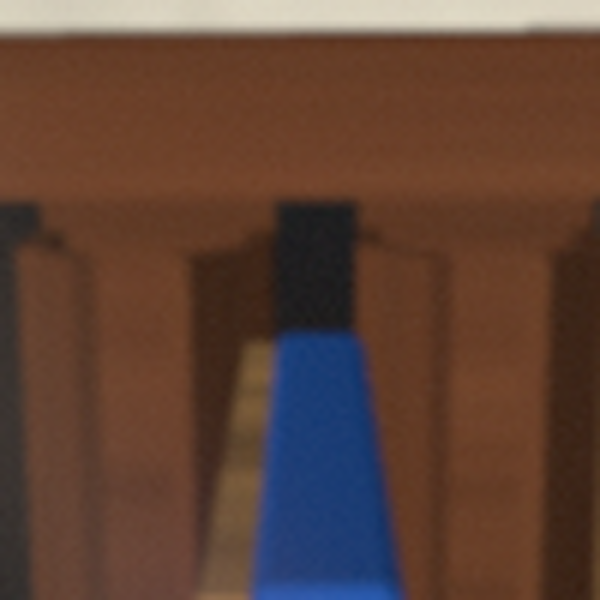

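```bash
python3 -c "
from h import *
f=cam('wrist'); print(tcast(f,[[246,145.2],[265.5,145.2]],.0505),tcast(f,[[238,187],[272,187]],-.0395))
to(.5437,-.1335,.0625,8.1)"
```

```text
[[-5.3, -45.1, 50.5], [6.8, -45.1, 50.5]] [[-5.7, -43.9, -39.5], [6.1, -43.9, -39.5]]
t 30.95 shift [ 0.21 -0.32 13.73] turn -0.32 | tcp [ 0.5424 -0.1359  0.1998] tilt [-0.0162  0.0296 -0.9994] F [-0.1 -0.3 -0.9] w 11.3 n 3.3
```

```bash
python3 -m pendant '0.2 -0.2 2 -0.3; 0.1 -0.2 2 0; 0 0 2 0; 0 0 2 0; 0 0 0 0; 0 0 0 0' >/dev/null; python3 -c "
from h import *
to(.5443,-.1343,.0625,8.1)"
```

```text
t 31.45 shift [0.93 0.34 5.74] turn 0.63 | tcp [ 0.5469 -0.1264  0.1201] tilt [-0.0115  0.0319 -0.9994] F [ 0.1 -0.8 -0.7] w 11.6 n 1.4
```

```bash
python3 -m pendant '0.5 0.2 0.3 0.3; 0.4 0.1 0.5 0.3; 0 0 0.5 0; 0 0 0 0; 0 0 0 0' >/dev/null; python3 -c "
from h import *
to(.5443,-.1343,.0625,8.1)"
```

```text
t 31.87 shift [0.05 0.27 4.76] turn 0.1 | tcp [ 0.5472 -0.1349  0.1101] tilt [-0.0058  0.031  -0.9995] F [-0.7 -0.9 -1.2] w 11.3 n 1.1
```

```bash
python3 -m pendant '0.1 0.2 1.2 0.1; 0 0.2 1.2 0; 0 0 0 0; 0 0 0 0' >/dev/null; python3 -c "
from h import *
to(.5443,-.1343,.0625,8.1)
f=cam('wrist'); save(f,'w14z.png',(165,60,345,200),4)"
```

```text
t 32.2 shift [-0.07  0.12  2.57] turn -0.04 | tcp [ 0.5456 -0.1356  0.0882] tilt [-4.000e-04  3.080e-02 -9.995e-01] F [ 0.5 -0.9 -1.4] w 11.7 n 0.6
```

View pics/w14z.png

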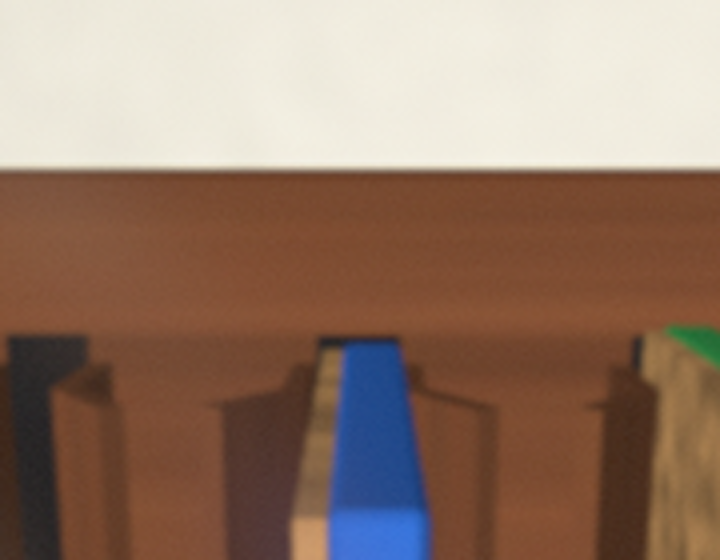

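Blue's foot (321–400) matches the slot (319–400). Lowering in small steps.

```bash
python3 -m pendant '-0.1 0.1 0.8 0; 0 0.1 0.7 0; 0 0 0.5 0; 0 0 0 0; 0 0 0 0'|sed -n '2p;4p';python3 -m pendant '0 0 0.2 0; 0 0 0 0'|sed -n '2p;4p';python3 -c "
from h import *
to(.5443,-.1343,.0625,8.1)"
```

```text
tcp_pos: [0.5443, -0.1349, 0.0677]
contact_force: [-0.4, -0.4, -0.9]
tcp_pos: [0.5442, -0.1348, 0.0654]
contact_force: [0.2, -0.7, -2.1]
t 32.83 shift [-0.04 -0.02  0.29] turn -0.05 | tcp [ 0.5442 -0.1348  0.0654] tilt [ 0.0014  0.0297 -0.9996] F [ 0.2 -0.7 -2.1] w 11.7 n 0.1
```

```bash
python3 -m pendant '0 0 0.3 0; 0 0 0 0'|sed -n '2p;4p';python3 -m pendant '0 0 0.2 0'|sed -n '2p;4p';python3 -m pendant '0 0 0.2 0'|sed -n '2p;4p'; python3 -c "
from h import *
to(.5443,-.1343,.0625,8.1)"
```

```text
tcp_pos: [0.5449, -0.1346, 0.0629]
contact_force: [0.7, -0.5, -0.5]
tcp_pos: [0.546, -0.1345, 0.062]
contact_force: [-1.9, 1.9, 22.3]
tcp_pos: [0.5463, -0.1345, 0.0619]
contact_force: [-13.1, 1.8, 32.6]
t 33.17 shift [-0.05  0.19 -0.06] turn -0.04 | tcp [ 0.5463 -0.1345  0.0619] tilt [ 0.0045  0.0285 -0.9996] F [-13.1   1.8  32.6] w 11.2 n 0.0
```

```bash
python3 -m pendant '0 0.2 0 0' |sed -n '2p;4p'; python3 -m pendant '0 0 0 0; 0 0 0 0; 0 0 0 0; 0 0 0 0; 0 0 0 0' 165 | sed -n '2p;4,5p'; python3 -m pendant '0 0 0 0; 0 0 -1 0; 0 0 -2 0; 0 0 -4 0; 0 0 -4 0;0 0 -4 0; 0 0 -2 0; 0 0 0 0' | sed -n '2p;4,5p'; python3 -c "
from h import *
to(.4414,.1174,.2,-4.6)
f=cam('wrist'); save(f,'w15.png')"
```

```text
tcp_pos: [0.5448, -0.1347, 0.0628]
contact_force: [1.0, 1.7, -1.7]
tcp_pos: [0.5453, -0.1353, 0.063]
contact_force: [0.3, -0.3, 0.1]
grip_width: 0.0301
tcp_pos: [0.5423, -0.1393, 0.2416]
contact_force: [0.9, 0.1, -0.1]
grip_width: 0.0302
t 34.33 shift [-26.71   6.38   4.92] turn 12.74 | tcp [ 0.5423 -0.1393  0.2416] tilt [ 9.000e-04  2.990e-02 -9.996e-01] F [ 0.9  0.1 -0.1] w 30.2 n 6.7
```

View pics/w15.png

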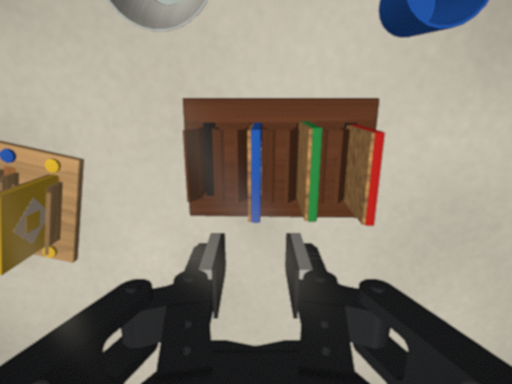

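Blue stands in its slot (column 255, rows 123–222), and green and red are undisturbed. Last is yellow.

```bash
python3 -m pendant '-3.6 0.5 0 2; -3.6 0.6 0 2; -3.6 0.6 0 2; -3.6 0.6 0 2; -3.6 0.6 0.5 2; -3.6 1 0.5 1; 0 0 0 0' > /dev/null;  python3 -c "
from h import *
to(.4414,.1174,.16,-4.6)"
```

```text
t 34.97 shift [-3.33  4.66  7.16] turn 0.65 | tcp [0.4862 0.0789 0.2302] tilt [-0.0079  0.0285 -0.9996] F [0.  0.5 0. ] w 30.2 n 2.2
```

```bash
python3 -m pendant '-1.6 2.2 1 0.4; -1.6 2.2 2 0; 0 0 2 0; 0 0 1 0; 0 0 0 0' > /dev/null;  python3 -c "
from h import *
to(.4414,.1174,.13,-4.6)"
```

```text
t 35.38 shift [ 0.25 -0.42  3.53] turn 0.74 | tcp [0.4379 0.1192 0.1654] tilt [-0.0151  0.0276 -0.9995] F [ 0.4 -0.8 -0.1] w 29.8 n 0.9
```

```bash
python3 -m pendant '0.2 -0.3 1 0.4; 0.1 -0.1 1.5 0.3; 0 0 1.5 0; 0 0 0 0; 0 0 0 0' > /dev/null;  python3 -c "
from h import *
to(.4414,.1174,.062,-4.6)
f=cam('wrist'); save(f,'w16.png')"
```

```text
t 35.8 shift [-0.21  0.24  6.1 ] turn -0.39 | tcp [0.4445 0.1134 0.1229] tilt [-0.015   0.0271 -0.9995] F [ 1.3 -0.1  0. ] w 29.8 n 1.5
```

View pics/w16.png

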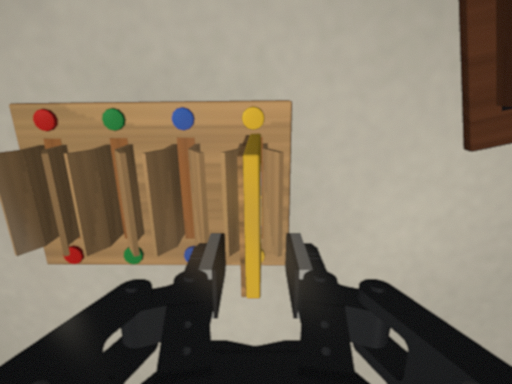

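Yellow's top (columns 240–261) is between the pads. A small correction, then down.

```bash
python3 -m pendant '-0.2 0.1 1 -0.3; -0.1 0.1 1 0; 0 0 0 0; 0 0 0 0' > /dev/null;  python3 -c "
from h import *
to(.4414,.1174,.062,-4.6)"
```

```text
t 36.18 shift [0.1  0.27 4.12] turn -0.19 | tcp [0.4446 0.117  0.1032] tilt [-0.0108  0.0278 -0.9996] F [ 0.1  0.9 -0.7] w 30.1 n 1.0
```

```bash
python3 -m pendant '0.1 0.1 1.2 -0.1; 0 0 1.2 0; 0 0 1 0; 0 0 0 0; 0 0 0 0' > /dev/null;  python3 -c "
from h import *
to(.4414,.1174,.062,-4.6)"
```

```text
t 36.6 shift [0.08 0.28 0.7 ] turn -0.04 | tcp [0.4443 0.1178 0.069 ] tilt [-0.0081  0.0284 -0.9996] F [0.1 0.5 1.3] w 30.4 n 0.2
```

```bash
python3 -m pendant '0.1 0 0.6 0; 0 0 0.2 0; 0 0 0 0; 0 0 0 0' > /dev/null;  python3 -c "
from h import *
to(.4414,.1174,.062,-4.6)"; python3 -m pendant '0 0 0 0; 0 0 0 0; 0 0 0 0; 0 0 0 0; 0 0 0 0' 255 50 | sed -n '2p;4,5p';  python3 -c "
from h import *
to(.4414,.1174,.062,-4.6)"; python3 -m pendant '0 0 -1 0; 0 0 -2 0; 0 0 -3 0; 0 0 -4 0; 0 0 -4 0; 0 0 -2 0; 0 0 0 0'| sed -n '2p;4,5p';  python3 -c "
from h import *
to(.536,-.079,.2,8.1)"
```

```text
t 36.93 shift [ 0.01  0.36 -0.06] turn -0.03 | tcp [0.445  0.1173 0.0614] tilt [-0.0063  0.0288 -0.9996] F [-0.3  0.5 -0.6] w 30.2 n 0.1
tcp_pos: [0.4453, 0.117, 0.062]
contact_force: [-0.3, -0.6, -0.9]
grip_width: 0.0114
t 37.35 shift [-0.01  0.39  0.  ] turn -0.05 | tcp [0.4453 0.117  0.062 ] tilt [-0.0056  0.0285 -0.9996] F [-0.3 -0.6 -0.9] w 11.4 n 0.1
tcp_pos: [0.4431, 0.1128, 0.2307]
contact_force: [0.7, -0.2, -1.4]
grip_width: 0.0115
t 37.93 shift [ 18.47 -10.79   2.4 ] turn -12.56 | tcp [0.4431 0.1128 0.2307] tilt [-0.0127  0.0288 -0.9995] F [ 0.7 -0.2 -1.4] w 11.5 n 5.2
```

```bash
python3 -m pendant '2 -1 0 0; 3 -1.8 0 -2; 3.5 -2 0 -3; 3.5 -2 0.2 -3; 3 -1.5 0.2 -3; 1.5 -0.5 0 -1; 0 0 0 0; 0 0 0 0' >/dev/null; python3 -c "
from h import *
to(.536,-.079,.2,8.1)
f=cam('wrist'); save(f,'w17z.png',(205,90,305,190),6)"
```

```text
t 38.6 shift [ 2.27 -0.18  2.02] turn 0.45 | tcp [ 0.531  -0.0574  0.2209] tilt [-0.0108  0.0296 -0.9995] F [-0.3  0.3 -1.7] w 11.2 n 0.7
```

View pics/w17z.png

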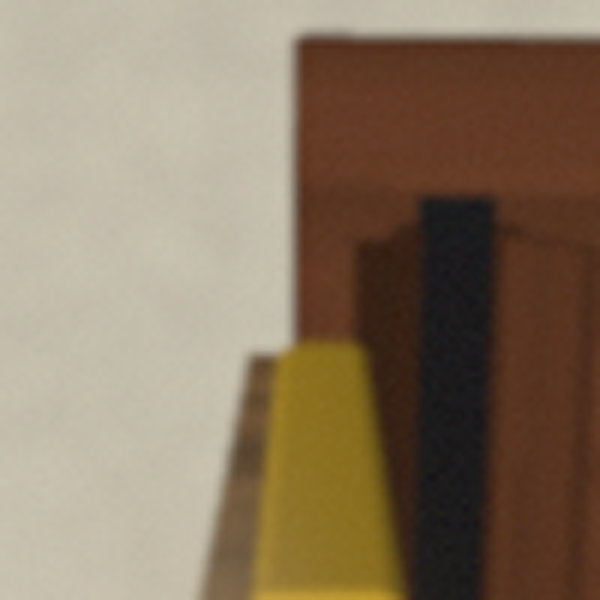

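```bash
python3 -c "
from h import *
f=cam('wrist'); print(tcast(f,[[246.7,147.2],[265.8,147.2]],.05),tcast(f,[[239,188.3],[272.5,188.3]],-.04))
to(.536,-.079,.12,8.1)"
```

```text
[[-4.9, -44.0, 50.0], [6.9, -44.0, 50.0]] [[-5.3, -43.6, -40.0], [6.2, -43.6, -40.0]]
t 38.7 shift [ 2.64 -0.24 10.04] turn 0.57 | tcp [ 0.5307 -0.0563  0.2212] tilt [-0.0107  0.0295 -0.9995] F [ 0.1  0.  -0.6] w 11.7 n 2.5
```

```bash
python3 -m pendant '1.3 -0.2 2 0.5; 1.3 -0.1 2 0; 0 0 2 0; 0 0 2 0; 0 0 0 0; 0 0 0 0' >/dev/null; python3 -c "
from h import *
to(.5373,-.0794,.062,8.1)"
```

```text
t 39.2 shift [ 1.36 -0.01  7.79] turn 0.82 | tcp [ 0.5357 -0.0685  0.1404] tilt [-0.0076  0.0324 -0.9994] F [-0.1 -0.1 -0.6] w 11.2 n 1.9
```

```bash
python3 -m pendant '0.7 0 1 0.5; 0.6 0 1 0.3; 0 0 1 0; 0 0 0 0; 0 0 0 0' >/dev/null; python3 -c "
from h import *
to(.5373,-.0794,.062,8.1)"
```

```text
t 39.62 shift [0.14 0.22 4.88] turn 0.13 | tcp [ 0.5394 -0.0792  0.1108] tilt [-0.0025  0.0321 -0.9995] F [ 0.6 -0.4 -1.1] w 11.6 n 1.2
```

```bash
python3 -m pendant '0.2 0.2 1.2 0.1; 0 0.1 1.1 0; 0 0 0 0; 0 0 0 0' >/dev/null; python3 -c "
from h import *
to(.5373,-.0794,.062,8.1)
f=cam('wrist'); save(f,'w18z.png',(165,60,345,200),4)"
```

```text
t 39.95 shift [-0.06  0.05  2.59] turn 0.01 | tcp [ 0.5379 -0.0808  0.0879] tilt [-1.000e-04  3.220e-02 -9.995e-01] F [ 0.3 -0.1 -0.8] w 11.4 n 0.6
```

View pics/w18z.png

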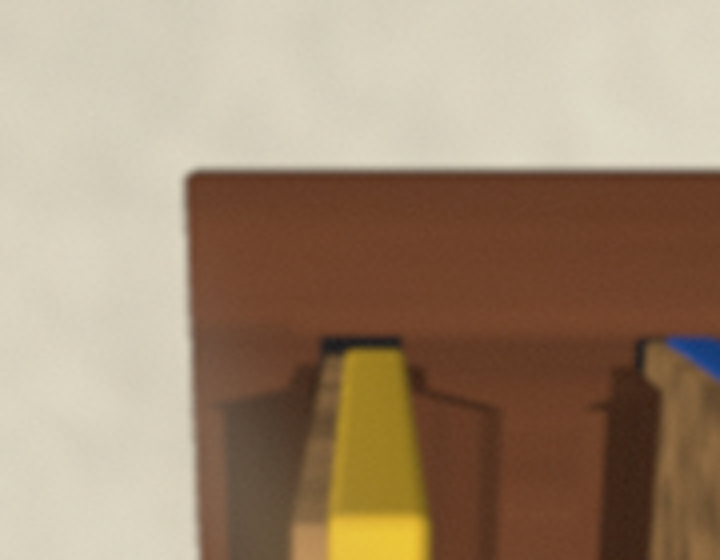

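Yellow's foot (322–401) matches the leftmost slot (320–401). Lowering.

```bash
python3 -m pendant '-0.1 0.1 0.8 0; 0 0 0.7 0; 0 0 0.5 0; 0 0 0 0; 0 0 0 0'|sed -n '2p;4p';python3 -m pendant '0 0 0.3 0; 0 0 0 0'|sed -n '2p;4p';python3 -m pendant '0 0 0.2 0'|sed -n '2p;4p';python3 -c "
from h import *
to(.5373,-.0794,.062,8.1)"
```

```text
tcp_pos: [0.5376, -0.0787, 0.0671]
contact_force: [0.0, 0.2, -0.7]
tcp_pos: [0.5376, -0.0786, 0.0638]
contact_force: [-0.1, 0.1, -1.6]
tcp_pos: [0.5382, -0.0785, 0.0622]
contact_force: [2.8, 0.7, 15.4]
t 40.67 shift [0.07 0.1  0.01] turn 0.05 | tcp [ 0.5382 -0.0785  0.0622] tilt [ 0.003   0.032  -0.9995] F [ 2.8  0.7 15.4] w 11.3 n 0.0
```

```bash
python3 -m pendant '0 0.1 0.1 0' |sed -n '2p;4p'; python3 -m pendant '0 0 0 0; 0 0 0 0; 0 0 0 0; 0 0 0 0; 0 0 0 0' 165 | sed -n '2p;4,5p'; python3 -m pendant '0 0 0 0; 0 0 -1 0; 0 0 -2 0; 0 0 -4 0; 0 0 -4 0;0 0 -4 0; 0 0 -3 0; 0 0 0 0' | sed -n '2p;4,5p'; python3 -c "
from h import *
to(.5475,-.161,.27,8.1)"
```

```text
tcp_pos: [0.5386, -0.0786, 0.0621]
contact_force: [-0.4, 0.3, 10.4]
tcp_pos: [0.54, -0.0787, 0.0632]
contact_force: [0.2, -0.2, 0.2]
grip_width: 0.0301
tcp_pos: [0.536, -0.0837, 0.2524]
contact_force: [0.8, 0.2, -0.5]
grip_width: 0.0303
t 41.83 shift [ 7.75 -0.04 -2.02] turn 0.15 | tcp [ 0.536  -0.0837  0.2524] tilt [ 0.0014  0.0336 -0.9994] F [ 0.8  0.2 -0.5] w 30.3 n 1.9
```

```bash
python3 -m pendant '4 0 0 0; 4 0 0 0; 0 0 -2 0; 0 0 0 0; 0 0 0 0' >/dev/null; python3 - <<'E'
from h import *
f=cam('wrist'); save(f,'w19z.png',(120,70,400,260),2.8)
to(.5475,-.161,.27,8.1)
s=cam('scene'); save(s,'s2.png'); save(s,'s2z.png',(170,90,310,210),5)
E
```

```text
t 42.3 shift [-0.39  0.13  0.7 ] turn 0.42 | tcp [ 0.5492 -0.1649  0.2769] tilt [ 0.011   0.0318 -0.9994] F [0.9 0.1 0.4] w 30.0 n 0.2
```

View pics/w19z.png

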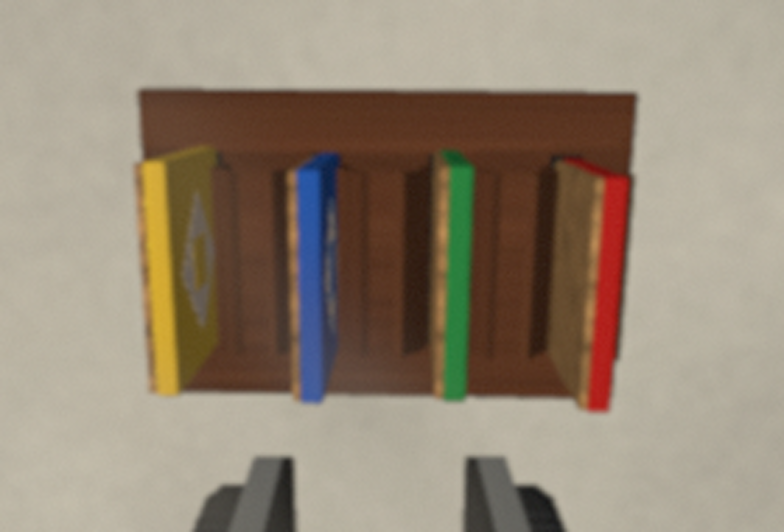

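View pics/s2z.png

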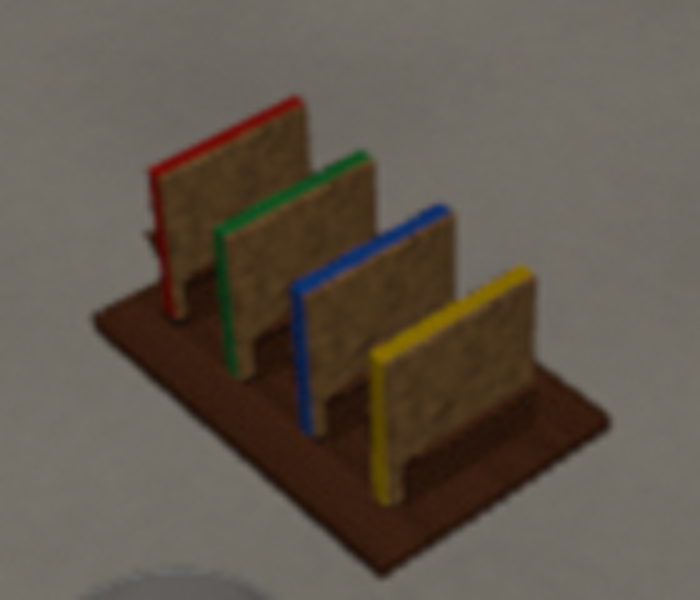

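View pics/s2.png

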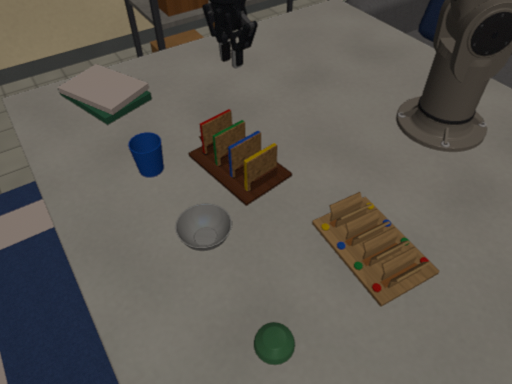

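All four stand in the walnut rack: red, green, blue, yellow from right to left. The bystanders look unmoved. I check centring and height numerically.

```bash
python3 - <<'E'
from h import *
f=cam('wrist'); s=cam('scene')
yw=np.radians(8.1); Rk=np.array([[np.cos(yw),-np.sin(yw)],[np.sin(yw),np.cos(yw)]]); c=np.array([.5475,-.161])
W={"yellow":[(153,160),(168,393)],"blue":[(310,166),(312,400)],"green":[(459,165),(455,398)],"red":[(615,176),(600,409)]}
base=np.array([(140,90),(636,95)])/2.8+[120,70]-.3
print("base far corners",((cast(f,base,.012)[:,:2]-c)@Rk*1000).round(1).tolist())
Sc={"yellow":[(378,352),(530,271)],"blue":[(299,287),(447,209)],"green":[(221,231),(368,155)],"red":[(155,170),(299,99)]}
Sb={"yellow":(383,502),"blue":(307,435),"green":(235,377),"red":(172,318)}
for k in W:
    uv=np.array(W[k])/2.8+[120,70]-.3; a=(cast(f,uv,.102)[:,:2]-c)@Rk*1000
    uv=np.array(Sc[k])/5.+[170,90]-.4; b=(cast(s,uv,.102)[:,:2]-c)@Rk*1000
    print(k,"wrist",a.round(1).tolist(),"mid x",a[:,0].mean().round(1),"| scene",b.round(1).tolist(),"mid",b[:,0].mean().round(1), "foot", (((cast(s,np.array(Sb[k])/5.+[170,90]-.4,.012)[:,:2]-c)@Rk)*1000).round(1).tolist())
# bystanders before/after
t=cam('top'); t0=cv2.imread('pics/top0.png')[:,:,::-1]
d=np.abs(t['color'].astype(int)-t0).max(2)
print("bystander diff (max) bowl/cup/pw",d[110:162,235:290].max(),d[105:150,345:385].max(),d[118:150,138:172].max()); save(t,'t2.png')
print(r.get_obs()['clock'])
E
```

```text
base far corners [[72.3, 113.4], [72.3, -109.8]]
yellow wrist [[48.1, 83.7], [-40.8, 83.3]] mid x 3.6 | scene [[44.5, 83.5], [-40.5, 88.0]] mid 2.0 foot [[46.6, 86.3]]
blue wrist [[46.7, 26.9], [-42.6, 27.2]] mid x 2.0 | scene [[43.2, 28.0], [-41.9, 30.9]] mid 0.6 foot [[45.3, 29.3]]
green wrist [[47.7, -26.5], [-40.7, -28.1]] mid x 3.5 | scene [[45.3, -25.7], [-40.9, -24.2]] mid 2.2 foot [[46.3, -24.9]]
red wrist [[44.5, -82.3], [-44.0, -83.9]] mid x 0.2 | scene [[41.2, -82.0], [-44.4, -80.5]] mid -1.6 foot [[43.5, -79.9]]
bystander diff (max) bowl/cup/pw 12 11 11
42.5
```

View pics/t2.png

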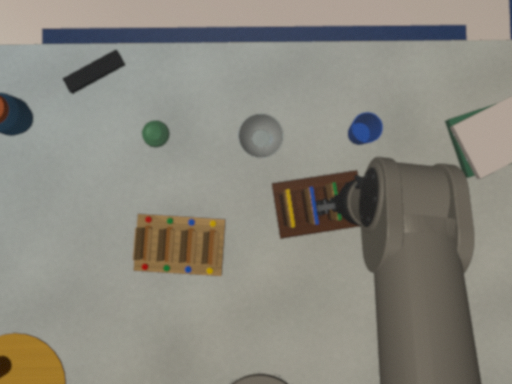

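The coasters lie within about 3.6 mm of the slot middles along x and 1–2 mm across. Their top edges measure 88–89 mm wide when cast onto seated height, which fits full seating. Bystander pixels are unchanged. Handing in.

```bash
python3 -c "
from bench import r
print(r.hand_in())"
```

```text
the job is handed in; nothing more can be done
None
```

All four coasters now stand on edge in the walnut rack in reverse order. From the robot's left it reads yellow, blue, green, red, where the bamboo rack read red, green, blue, yellow. I lowered each one until the force reading showed it on the slot floor, let it go, and handed in at about 42.5 s with the gripper clear.

**Last checks:**
- **Position along the slot:** mid-points are 0 to 3.6 mm off the slot middle in the wrist view and -1.6 to 2.2 mm in the scene view. The two cameras differ by about 1.5 mm, within calibration.
- **Position across the slot:** within about 1.5 mm in the wrist view. The scene view reads 1 to 3 mm to the left, the same bias it showed on the fixed beads.
- **Seating:** top edges fit the seated height. I judged this from the pictures and the touch-down forces only.
- **Bystanders:** the bowl, cup and paperweight show no visible change from the first picture.

**What went less smoothly:**
- Red was pressed down harder than intended. The wrist force peaked at about 56 N for a moment, below the 120 N limit.
- The tool drifted up to about 0.09 rad off vertical while carrying green, and I corrected that before placing it. It leaned by at most 0.05 rad at each release, and the coasters looked upright afterwards.

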